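# Clear the painting table: strainer on hook, cups in tin, blocks in drawer

### The job

Clear this corner of the painting table. First lift the brush strainer out of the wash tin and hang it by its bail on the hook of the stand; then drop all the brass oil cups into the emptied tin to soak, and pull the drawer of the little chest open, drop all the graphite blocks in and push it fully shut again. Leave the tin standing and do not disturb the mug, the oil bottle or the jar.

Things in the scene. Friction and masses are not known exactly. Their poses are not given: they have to be found in the camera images.
- strainer: perforated steel basket, 92 mm across, 60 mm high, at the start standing inside the tin. Origin: centre of its underside, z up. Over it a rigid arched bail of 7 mm bar in its y-z plane, 88 mm wide; the bail's straight top runs along y, +-22 mm, 115 mm above the origin. On its middle stands a wooden grip tab, 14 mm (x) by 26 mm (y), 118 to 151 mm above the origin. 130 to 210 g
- strainer_bail (a point): middle of the bail's straight top bar, on its centre line, right under the tab
- hook: hook stand fixed to the table: round foot 100 mm across, post 16 mm thick and 230 mm high, one upturned hook of 8 mm bar. The hook's arm runs level from the post along the stand's own -x, centre line 210 mm high; 98 mm out it bends up to a tip 114 mm out from the post's axis, its top 236 mm high. Origin: on the table under the post, z up
- hook_throat (a point): where the bail should hang: the top of the hook's arm, 80 mm out from the post's axis, 214 mm above the table. The bail's centre line rests 3.5 mm above this
- tin: round open aluminium wash tin, 132 mm across outside, wall 4 mm (124 mm inside), 75 mm high, floor 4 mm thick. Loose, 500 g. Origin: centre of its underside, z up
- tin_in (a point): centre of the tin's inner floor
- chest: low dark wooden chest fixed to the table, 200 mm deep (x) by 220 mm wide (y) by 90 mm high, one drawer in its front, which faces its own -x. Origin: centre of its underside
- chest_drawer0 (a joint): how far the drawer is pulled out, m: 0 closed, 0.134 fully out. It slides along the chest's -x axis, stays where it is left, needs 1 to 2 N and is not latched
- chest_drawer0_handle (a point): middle of the drawer's handle, a level steel bar 11 mm thick and 110 mm long across the front, 52 mm above the table, its centre line 35 mm before the drawer's front. It moves with the drawer
- drawer_in (a point): centre of the drawer's inner floor, 22 mm above the table; moves with the drawer, 133.5 mm behind the handle. Inside, the drawer is 155 mm (x) by 178 mm (y); side walls 46 mm above this floor, front panel's top 79 mm above the table. Fully out, the first 125 mm behind the front panel are open from above; the rest is under the chest's top
- block1: dark grey graphite drawing block, a square bar 60 mm long (its x) and 16 by 16 mm, 34 g, lying on the table. Origin: centre of its underside. May be absent (None)
- block2: dark grey graphite drawing block, a square bar 60 mm long (its x) and 16 by 16 mm, 34 g, lying on the table. Origin: centre of its underside. May be absent (None)
- block3: dark grey graphite drawing block, a square bar 60 mm long (its x) and 16 by 16 mm, 34 g, lying on the table. Origin: centre of its underside. May be absent (None)
- cup1: brass oil cup, a small open round cup 36 mm across and 22 mm high, wall 2 mm, 40 g, standing on the table. Origin: centre of its underside, z up through its mouth. May be absent (None)
- cup2: brass oil cup, a small open round cup 36 mm across and 22 mm high, wall 2 mm, 40 g, standing on the table. Origin: centre of its underside, z up through its mouth. May be absent (None)
- cup3: brass oil cup, a small open round cup 36 mm across and 22 mm high, wall 2 mm, 40 g, standing on the table. Origin: centre of its underside, z up through its mouth. May be absent (None)
- mug: bystander: white mug, 80 mm across, 90 mm high; origin at the centre of its underside
- oil: bystander: amber oil bottle, 60 mm across, about 130 mm high; origin at the centre of its underside
- jar: bystander: jar with a black cap, 70 mm across, 80 mm high; origin at the centre of its underside
There are look-alikes about, which are no part of the job. What is shaped like the block1 but green is not meant. Leave any pink look-alike of the cup2 alone.

How it is judged (in metres and radians):
On the way, in this order (a step that is already met when the one before it is completed fails the run):
1. the strainer hangs by its bail on the hook, let go of, before the rest (x of strainer_bail in the frame of hook between -0.108 and -0.008 m and y of strainer_bail in the frame of hook between -0.03 and 0.03 m and z of strainer_bail in the frame of hook between 0.205 and 0.235 m and angle between strainer's own z axis and vertical below 0.4 rad and contact force between the fingers and strainer below 0.1 N and linear speed of strainer below 0.1 m/s), for 0.3 s.
2. every graphite block lies in the pulled-out drawer (x of block1 in the frame of drawer_in between -0.085 and 0.085 m and y of block1 in the frame of drawer_in between -0.1 and 0.1 m and z of block1 in the frame of drawer_in between -0.006 and 0.048 m and x of block2 in the frame of drawer_in between -0.085 and 0.085 m and y of block2 in the frame of drawer_in between -0.1 and 0.1 m and z of block2 in the frame of drawer_in between -0.006 and 0.048 m and x of block3 in the frame of drawer_in between -0.085 and 0.085 m and y of block3 in the frame of drawer_in between -0.1 and 0.1 m and z of block3 in the frame of drawer_in between -0.006 and 0.048 m and value of joint chest_drawer0 above 0.03 m), for 0.2 s.
At the end, for the whole second after the job is handed in: Strainer hangs at rest by its bail in the hook throat, upright within 0.4 rad; every cup present is in the tin, below its rim; the tin is upright within 0.15 rad; every graphite block present is in the drawer; the drawer is shut to within 8 mm; all is still (x of strainer_bail in the frame of hook between -0.108 and -0.008 m and y of strainer_bail in the frame of hook between -0.03 and 0.03 m and z of strainer_bail in the frame of hook between 0.205 and 0.235 m and angle between strainer's own z axis and vertical below 0.4 rad and x of block1 in the frame of drawer_in between -0.085 and 0.085 m and y of block1 in the frame of drawer_in between -0.1 and 0.1 m and z of block1 in the frame of drawer_in between -0.006 and 0.048 m and x of block2 in the frame of drawer_in between -0.085 and 0.085 m and y of block2 in the frame of drawer_in between -0.1 and 0.1 m and z of block2 in the frame of drawer_in between -0.006 and 0.048 m and x of block3 in the frame of drawer_in between -0.085 and 0.085 m and y of block3 in the frame of drawer_in between -0.1 and 0.1 m and z of block3 in the frame of drawer_in between -0.006 and 0.048 m and horizontal distance between each of cup1, cup2, cup3 and tin_in below 0.064 m and z of cup1 in the frame of tin_in between -0.006 and 0.068 m and z of cup2 in the frame of tin_in between -0.006 and 0.068 m and z of cup3 in the frame of tin_in between -0.006 and 0.068 m and value of joint chest_drawer0 below 0.008 m and angle between tin's own z axis and vertical below 0.15 rad and linear speed of each of strainer, block1, block2, block3, cup1, cup2, cup3 below 0.05 m/s); the robot touches nothing.
It fails at once if the mug is knocked aside by more than 40 mm or tipped over (distance of mug from where it was at the start of the episode above 0.04 m or angle between mug's own z axis and vertical above 0.5 rad).
It fails at once if the oil is knocked aside by more than 40 mm or tipped over (distance of oil from where it was at the start of the episode above 0.04 m or angle between oil's own z axis and vertical above 0.5 rad).
It fails at once if the jar is knocked aside by more than 40 mm or tipped over (distance of jar from where it was at the start of the episode above 0.04 m or angle between jar's own z axis and vertical above 0.5 rad).
Of block1, block2, block3 only 2 to 3 are there at a start; the rules pass over those that are not, and their reading is None.
Of cup1, cup2, cup3 only 1 to 3 are there at a start; the rules pass over those that are not, and their reading is None.
At some moment in a run one of block1, block2, block3, cup1, cup2, cup3 may be knocked a few centimetres aside while the robot is not near it.
It also fails if it takes over 210 s, if anything falls off the work surface, if the arm or the gripper's body presses on something with over 40 N, if the wrist force passes 120 N, or if a joint passes its speed limit or range.

### The arm

A 7-joint arm with a two-finger parallel gripper is mounted at the origin on the work surface. World frame = base frame: x ahead of the robot, y to its left, z up, the work surface at z = 0. Lengths are in m, angles in degrees, forces in N, time in s.
With the tool pointing down it reaches from about 0.425 to 0.875 m from the base axis. Payload 4.7 kg.
Tool frame: the origin (TCP) lies midway between the tips of the shut fingers; the grasp point (between the pads) lies 19 mm behind it; y points along the fingers, x is the direction in which the jaws open and shut, and the axes are right-handed (so a half turn about y gives the same grasp; the last joint's range is limited). The gripper opens to 87 mm and grips with 3 to 60 N. Pads are 19 mm wide; open, the fingers measure 117 mm over their backs; the gripper's body (75 mm by 190 mm) begins 51 mm behind the grasp point.
Start: joints at [75.579, 18.392, -4.016, 83.108, 1.295, 78.541, -3.26], TCP at [0.171, -0.627, 0.195] pointing down, gripper open.
Joint ranges: [-163.93, 163.93], [-17.29, 119.83], [-79.2, 71.16], [3.27, 140.29], [-89.18, 269.18], [5.43, 117.66], [-154.24, 154.24]. Speed limits (degrees/s): [147.25, 147.25, 180, 180, 180, 180, 180].

### API

Orientations are given as [roll, pitch, yaw] about the fixed x, y, z axes, in that order (R = Rz(yaw) Ry(pitch) Rx(roll)).
In Python, from cell import env gives the robot as it stands.
- The arm moves only by the tool carry_out, never from a script. Its argument "targets" is a list of rows, each a list of 2 entries, a list of its own where there are three numbers: the shift along the tool's x, y, z in mm, then the turn, a rotation vector about the tool's x, y, z in degrees. A call has 1 to 12 rows; each row shifts and turns the commanded pose from where the row before left it, along the tool's axes as they then stand; what a row does not reach is not made up. A row lasts 1/10 s, in which the tool goes at most 50 mm and 8.59 degrees, less where a joint would pass 70% of its speed; a pose out of reach is approached as far as the arm can. A call with a gripper value outside its range is refused whole. "jaw" is the opening, from 0 (shut) to 1 (fully open), set as the call begins (left out, the last holds). The fingers move at their own pace and stop on an object; "squeeze" is the grip in N (left out, the last holds). Time passes only in rows, so rows that do not move let the fingers close. It gives the time, the measured TCP pose, the force and the opening at its end, in the units of the state.
- env.get_obs(): the state, without advancing time (a new reading comes with each control period).
- env.read_camera(name): name is "side" or "top"; returns the picture (400x640x3 uint8, red, green, blue); there is no depth.
- env.get_calibration(name): a dict with "fx", "fy", "cx", "cy" (pixels), "R" (3x3) and "t" (3): a world point X has camera coordinates R X + t. Camera axes: x right, y down, z forward; pixel columns grow to the right and rows downward; lengths in m; the calibration is good to about 2 mm. A picture is of the moment at which its call begins. get_calibration takes no time and is no camera call.
- env.sign_off(): hands the job in, once; it reports no verdict.
Trained networks look in the newest picture that a camera, given by its name, has taken for a name from the list of things; names that differ only in an ending like _2 or _b are one class to them, and where a whole thing is asked for, a point or a joint stands for the part that bears it (a point fixed in the world has none). Each returns a list of dicts, best first, with "p" (0 to 1); they miss things now and then, are a little off and sometimes report something else, mostly with a low value. They report only what shows in the picture. A call takes as long as a camera call. They do not tell look-alikes from the thing itself.
- env.outline_of(camera, label): "mask" (400x640 bool, what is visible of it) and "xy" ([column, row] in pixels, amid what is visible of it).
The state is a dict: "time_s": time; "qpos": joint angles; "joint_velocities": joint speeds; "effort": joint torques, N m; "tool_pos": TCP position; "tool_rot": TCP orientation; "force": force on the tool from outside, world axes, zero at the start; "wrist_torque": the same for the moment, N m; "grip_width": finger opening in m.
Only numpy, scipy, OpenCV 4.12 (cv2) and the standard library are available. Lean on these libraries where they do the work, as an engineer would, in place of code of your own. Each camera call takes 0.05 s, during which the arm holds its last target.

## Working session

There is one attempt and no reset: what is moved stays moved. The work goes in short steps, Python scripts to look and compute and a tool call to move; the robot and the scene stay as the last step left them, time stands still between calls to the robot, and variables do not carry over. Pictures are saved under pics/ and viewed, and the job is handed in when it is done.

Besides the shell and the picture viewer there is one more tool, called after "Call:" in YAML: its name, and indented under it one key for each argument. carry_out: Moves the arm, as the interface text tells. Its arguments: {"type":"object","properties":{"targets":{"type":"array","items":{"type":"array"}},"jaw":{"type":"number"},"squeeze":{"type":"number"}},"required":["targets"]}

```bash
mkdir -p pics; ls
python3 - <<'E'
from cell import env
import cv2
o=env.get_obs()
for k in o: print(k,o[k])
for c in("side","top"):
    im=env.read_camera(c); cv2.imwrite(f"pics/{c}0.png",im[:,:,::-1])
    print(c,env.get_calibration(c))
E
```

```text
pics
time_s 0.0
qpos [75.57935794 18.43711504 -4.01321295 83.17526817  1.29665936 78.54070304
 -3.26055644]
joint_velocities [-0.04922545  0.01238998 -0.00516638 -0.03490622 -0.10422676 -0.05917988
  0.02433971]
effort [ 7.89713722e-04 -4.91278625e+01 -4.04016897e-01 -3.12519658e+01
 -6.39937911e-02  4.36598877e-02  1.49730708e-04]
tool_pos [ 0.17048805 -0.62661436  0.19398009]
tool_rot [-90.00816244   0.10776025 -74.77203345]
force [ 0.21197572 -0.58216594 -0.33771173]
wrist_torque [ 0.03224039 -0.00363022 -0.00441484]
grip_width 0.08687913598350182
side {'fx': 445.1598560060922, 'fy': 445.1598560060922, 'cx': 317.10271084785563, 'cy': 197.76757245613584, 'R': array([[ 0.87451161, -0.48467906, -0.01776687],
       [-0.35795811, -0.62028341, -0.69793588],
       [ 0.32725441,  0.61671282, -0.71593984]]), 't': array([-0.44052871,  0.34130894,  1.05771141])}
top {'fx': 382.2239020286982, 'fy': 382.2239020286982, 'cx': 324.9228397346624, 'cy': 192.027053595281, 'R': array([[-0.02627585, -0.99957474,  0.01264625],
       [-0.9964785 ,  0.02518261, -0.07997775],
       [ 0.07962528, -0.0147032 , -0.99671642]]), 't': array([0.08105794, 0.57405955, 1.22677895])}
```

View pics/side0.png

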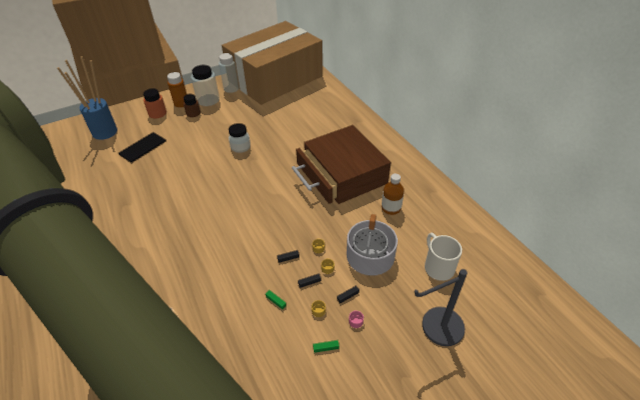

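View pics/top0.png

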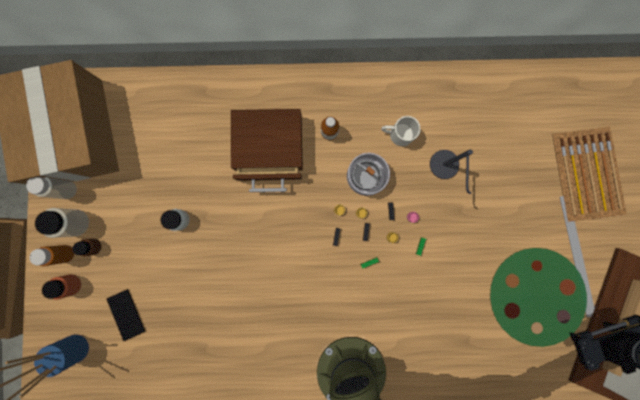

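```bash
cat > h.py <<'E'
import numpy as np, cv2
from cell import env
from scipy.spatial.transform import Rotation as Rn
CAL={c:env.get_calibration(c) for c in("side","top")}
def proj(c,X):
    k=CAL[c];X=np.atleast_2d(X);P=X@np.array(k["R"]).T+np.array(k["t"])
    return np.c_[k["fx"]*P[:,0]/P[:,2]+k["cx"],k["fy"]*P[:,1]/P[:,2]+k["cy"]]
def ray(c,uv):
    k=CAL[c];R=np.array(k["R"]);d=R.T@np.array([(uv[0]-k["cx"])/k["fx"],(uv[1]-k["cy"])/k["fy"],1]);return -R.T@np.array(k["t"]),d/np.linalg.norm(d)
def onz(c,uv,z):
    o,d=ray(c,uv);return o+d*(z-o[2])/d[2]
def tri(uvs,uvt):
    A=np.zeros((3,3));b=np.zeros(3);L=[]
    for c,uv in(("side",uvs),("top",uvt)):
        o,d=ray(c,uv);M=np.eye(3)-np.outer(d,d);A+=M;b+=M@o;L.append((o,M))
    X=np.linalg.solve(A,b);return X,[np.linalg.norm(M@(X-o)) for o,M in L]
def crop(c,name,box,s,draw=None):
    im=env.read_camera(c)[:,:,::-1].copy();x0,y0,x1,y1=box
    im=cv2.resize(im[y0:y1,x0:x1],None,fx=s,fy=s,interpolation=cv2.INTER_CUBIC)
    if draw is not None:
        for u,v in draw: cv2.circle(im,(int((u-x0+.5)*s),int((v-y0+.5)*s)),2,(255,0,255),-1)
    cv2.imwrite("pics/"+name,im)
def pose():
    o=env.get_obs();return np.array(o["tool_pos"]),Rn.from_euler("xyz",o["tool_rot"],degrees=True)
def go(xyz,yaw=None,ref=None):
    """delta in tool axes (mm) to reach xyz at given yaw, tool down: first shift in current axes, then turn"""
    p,R=pose() if ref is None else ref
    d=R.inv().apply(np.array(xyz)-p)*1000
    Rt=R if yaw is None else Rn.from_euler("xyz",[-90,0,yaw],degrees=True)
    w=(R.inv()*Rt).as_rotvec(degrees=True)
    print("shift",d.round(1),"turn",w.round(2))
E
python3 - <<'E'
from h import *
crop("top","t1.png",(220,90,500,290),2.8)
crop("side","s1.png",(250,110,490,390),2.1)
for l in ["strainer","tin","hook","chest","chest_drawer0_handle","block1","cup1","mug","oil","jar"]:
    for c in("side","top"):
        print(l,c,[(round(float(r["p"]),2),np.round(r["xy"],1).tolist(),int(r["mask"].sum())) for r in env.outline_of(c,l)])
E
```

```text
strainer side [(0.92, [370.6, 242.6], 964), (0.41, [442.1, 255.0], 1410)]
strainer top [(0.58, [361.2, 176.1], 764), (0.58, [391.9, 210.7], 104)]
tin side [(0.76, [371.7, 255.3], 1479)]
tin top [(0.98, [378.7, 169.6], 743), (0.51, [336.8, 238.0], 104)]
hook side [(0.81, [446.4, 319.8], 1839)]
hook top [(0.58, [449.4, 165.0], 902)]
chest side [(0.98, [342.6, 166.0], 5120)]
chest top [(0.78, [265.9, 142.6], 5304)]
chest_drawer0_handle side [(0.72, [441.6, 254.4], 1327), (0.57, [316.0, 175.9], 1117)]
chest_drawer0_handle top [(0.85, [270.5, 176.0], 1005)]
block1 side [(0.72, [273.3, 300.9], 188), (0.67, [370.3, 255.6], 1375), (0.64, [326.7, 346.2], 236), (0.61, [289.0, 256.6], 167), (0.48, [313.2, 280.6], 217), (0.48, [347.1, 293.2], 164)]
block1 top [(0.68, [365.0, 231.3], 102), (0.5, [418.6, 244.4], 62), (0.32, [446.0, 165.2], 956)]
cup1 side [(0.58, [326.5, 266.9], 172), (0.55, [318.8, 308.7], 205), (0.55, [320.1, 244.8], 155), (0.52, [354.3, 317.6], 211)]
cup1 top [(0.64, [359.7, 211.4], 84), (0.41, [172.2, 219.6], 487)]
mug side [(0.86, [440.5, 255.2], 1329)]
mug top []
oil side [(0.69, [373.6, 259.9], 1291), (0.66, [391.2, 196.4], 716)]
oil top [(0.79, [328.1, 133.5], 362), (0.72, [359.6, 213.9], 103)]
jar side [(0.98, [241.5, 136.9], 543)]
jar top [(0.86, [175.8, 220.7], 515), (0.55, [392.9, 210.4], 93)]
```

View pics/t1.png

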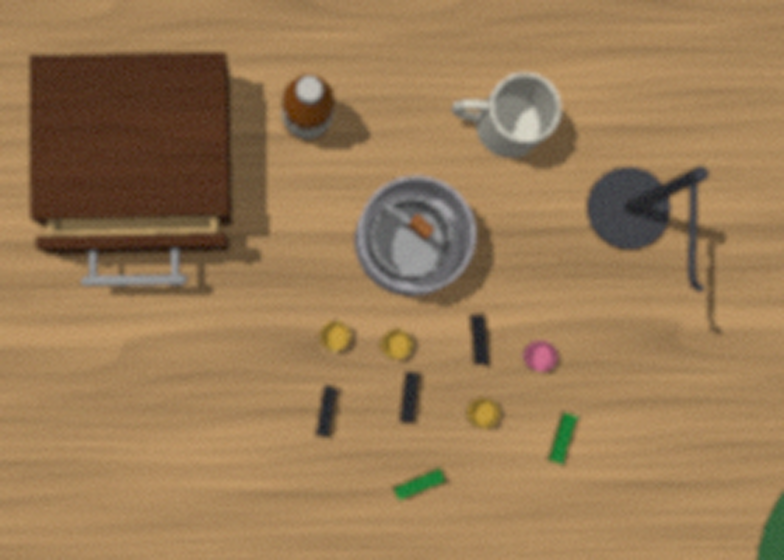

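View pics/s1.png

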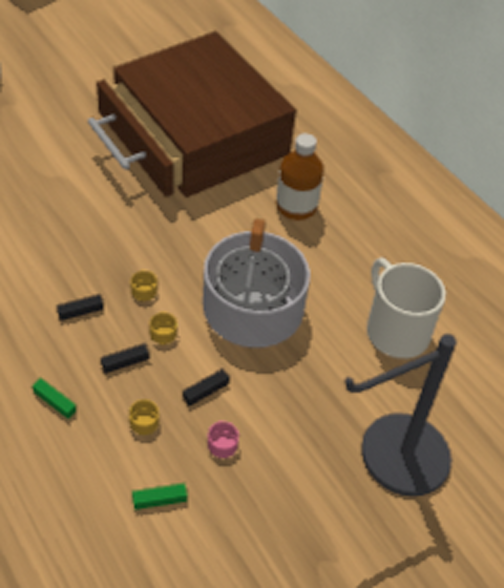

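```bash
cat > meas.py <<'E'
from h import *
def comps(c,kind,box=None,mn=15):
    im=env.read_camera(c);hsv=cv2.cvtColor(im,cv2.COLOR_RGB2HSV);H,S,V=[hsv[:,:,i].astype(int) for i in range(3)]
    if kind=="gold": m=(H>=22)&(H<=32)&(S>150)&(V>90)
    if kind=="dark": m=(V<65)
    if kind=="orange": m=(H>=4)&(H<=14)&(S>150)&(V>110)
    m=m.astype(np.uint8)
    if box is not None:
        mm=np.zeros_like(m);mm[box[1]:box[3],box[0]:box[2]]=1;m*=mm
    n,l,st,ce=cv2.connectedComponentsWithStats(m)
    return [(ce[i],st[i,4],l==i) for i in range(1,n) if st[i,4]>=mn]
def blocks(c,box):
    out=[]
    for ce,a,m in comps(c,"dark",box,40):
        ys,xs=np.nonzero(m);P=np.array([onz(c,(x,y),0.010)[:2] for x,y in zip(xs,ys)])
        q=P.mean(0);w,v=np.linalg.eigh(np.cov((P-q).T));d=v[:,1]
        out.append((q,np.degrees(np.arctan2(d[1],d[0]))%180,a,np.sqrt(12*w)))
    return out
def cups(c,box):
    return [(onz(c,ce,0.012)[:2],a,ce) for ce,a,m in comps(c,"gold",box,25)]
BT=(320,195,430,265);BS=(265,220,375,330)
if __name__=="__main__":
    for c,b in(("top",BT),("side",BS)):
        print(c)
        for q,an,a,s in blocks(c,b): print(" block",q.round(4),an.round(1),a,s.round(3))
        for q,a,ce in cups(c,b): print(" cup",q.round(4),a,ce.round(1))
    ot=comps("top","orange",(355,155,385,190),4);os_=comps("side","orange",(360,205,385,240),4)
    print([(a,b) for a,b,_ in ot],[(a,b) for a,b,_ in os_])
E
python3 meas.py
```

```text
top
 block [ 0.5097 -0.1503] 4.2 66 [0.013 0.053]
 block [ 0.4434 -0.0653] 171.6 64 [0.013 0.052]
 block [0.4296 0.0322] 168.9 55 [0.011 0.052]
side
 block [0.4314 0.0331] 169.8 147 [0.023 0.057]
 block [ 0.4439 -0.0644] 171.8 164 [0.022 0.059]
 block [ 0.5098 -0.1488] 4.1 167 [0.02  0.061]
[(array([369.94736842, 170.57894737]), np.int32(19))] [(array([372.48648649, 217.89189189]), np.int32(37))]
```

Run:
```python
from h import *
for c,pts in(("top",[(341,210),(362,213),(393,238),(350,225)]),("side",[(319,245),(327,266),(318,309),(300,230)])):
    hsv=cv2.cvtColor(env.read_camera(c),cv2.COLOR_RGB2HSV)
    for u,v in pts: print(c,hsv[v-1:v+2,u-1:u+2].reshape(-1,3).tolist())
print(tri((372.5,217.9),(369.9,170.6)))
```

```text
top [[21, 165, 195], [21, 173, 195], [21, 175, 188], [21, 166, 194], [21, 171, 192], [21, 172, 193], [21, 174, 193], [21, 170, 192], [21, 172, 188]]
top [[21, 174, 189], [21, 170, 194], [21, 174, 193], [21, 170, 192], [21, 171, 192], [21, 172, 193], [21, 171, 191], [21, 170, 193], [21, 172, 191]]
top [[21, 170, 190], [21, 176, 188], [21, 171, 191], [21, 172, 188], [21, 171, 192], [21, 166, 194], [21, 175, 189], [21, 171, 191], [22, 175, 185]]
top [[17, 121, 173], [17, 123, 166], [16, 114, 172], [17, 115, 168], [16, 119, 171], [16, 117, 166], [17, 113, 171], [16, 118, 169], [17, 121, 168]]
side [[21, 185, 113], [21, 184, 112], [21, 186, 114], [21, 182, 112], [21, 184, 112], [21, 183, 113], [21, 183, 178], [21, 185, 179], [21, 185, 179]]
side [[21, 187, 112], [21, 180, 112], [21, 179, 111], [21, 184, 180], [21, 183, 178], [21, 186, 178], [21, 183, 199], [21, 184, 198], [21, 183, 196]]
side [[21, 185, 181], [21, 184, 182], [21, 184, 180], [21, 185, 199], [21, 185, 198], [21, 185, 199], [21, 183, 201], [21, 184, 201], [21, 186, 199]]
side [[16, 126, 170], [17, 125, 171], [17, 124, 173], [17, 125, 169], [17, 125, 170], [17, 125, 171], [16, 124, 169], [17, 124, 168], [17, 124, 168]]
(array([ 0.6265794 , -0.06636664,  0.15430627]), [np.float64(0.00146239887443902), np.float64(0.0014623988744388986)])
```

```bash
sed -i 's/(H>=22)&(H<=32)&(S>150)/(H>=19)\&(H<=32)\&(S>145)/' meas.py
cat > fit.py <<'E'
from h import *
from scipy.optimize import least_squares
def T(p,L):
    x,y,a=p;c,s=np.cos(a),np.sin(a);L=np.atleast_2d(L);return np.c_[x+c*L[:,0]-s*L[:,1],y+s*L[:,0]+c*L[:,1],L[:,2]]
def fit(obs,p0):
    f=lambda p:np.concatenate([(proj(c,T(p,L))[0]-uv) for c,uv,L in obs])
    r=least_squares(f,p0);return r.x,r.fun.reshape(-1,2)
H=[("side",(462.9,273.3),(0,0,.228)),("side",(417.6,292.4),(-.114,0,.233)),("side",(443.3,326.7),(0,0,.008)),
("top",(444.3,164.3),(0,0,.008)),("top",(470.7,152.1),(0,0,.228)),("top",(468.9,192.5),(-.112,0,.23))]
E
python3 meas.py
python3 - <<'E'
from fit import *
p,r=fit(H,[.6,-.3,0]);print(p[:2],np.degrees(p[2]));print(r.round(1))
t=np.linspace(0,2*np.pi,60,endpoint=False)
circ=lambda r,z:np.c_[r*np.cos(t),r*np.sin(t),0*t+z]
hk=np.vstack([T(p,circ(.05,.006)),T(p,np.c_[np.linspace(-.098,0,20),np.zeros(20),np.full(20,.21)]),T(p,np.c_[np.zeros(20),np.zeros(20),np.linspace(0,.23,20)])])
# tin via rim
C=np.array([0.62,-0.066,0]); 
D={c:proj(c,np.vstack([hk,C+circ(.066,.075),C+circ(.066,0)])) for c in("top","side")}
crop("top","t2.png",(330,110,490,230),5,D["top"])
crop("side","s2.png",(330,190,480,350),3.7,D["side"])
E
```

```text
top
 block [ 0.5093 -0.1503] 4.2 67 [0.013 0.054]
 block [ 0.4438 -0.0652] 172.2 64 [0.013 0.053]
 block [0.4299 0.0323] 169.0 55 [0.011 0.052]
 cup [0.5179 0.0209] 91 [339.2 209.5]
 cup [ 0.506  -0.0511] 88 [361.1 212.6]
 cup [ 0.4231 -0.1503] 98 [392.3 237.2]
side
 block [0.4314 0.0331] 169.8 147 [0.023 0.057]
 block [ 0.4439 -0.0643] 171.7 165 [0.022 0.059]
 block [ 0.5099 -0.1487] 4.2 168 [0.02  0.061]
 cup [0.5202 0.0228] 160 [318.2 245.6]
 cup [ 0.5081 -0.0486] 172 [327.3 265.8]
 cup [ 0.4255 -0.1473] 209 [318.2 308.1]
[(array([369.75, 170.5 ]), np.int32(20))] [(array([372.48648649, 217.89189189]), np.int32(37))]
[ 0.66168073 -0.33574665] -4.418307515368036
[[ 0.4  0.1]
 [-1.6  0.4]
 [-0.1 -0.1]
 [ 0.2 -0.5]
 [-0.4 -0.6]
 [ 0.9 -0.7]]
```

View pics/t2.png

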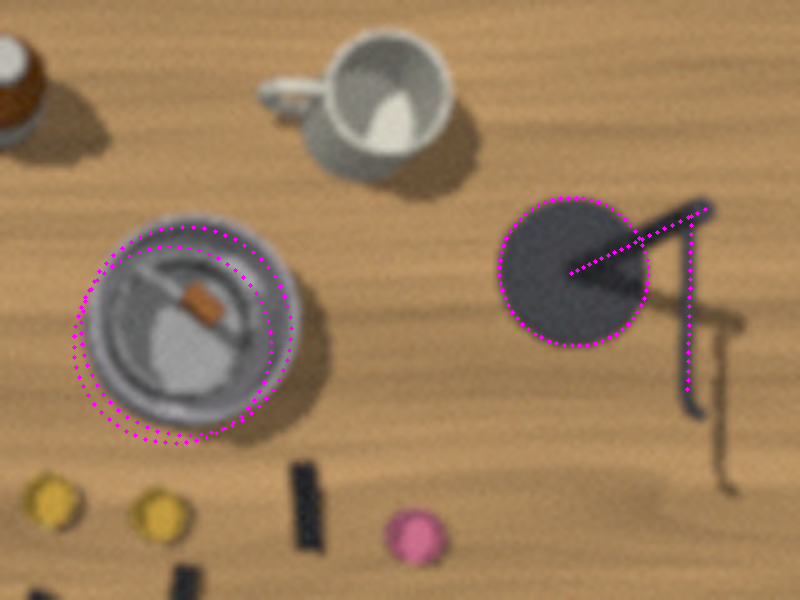

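View pics/s2.png

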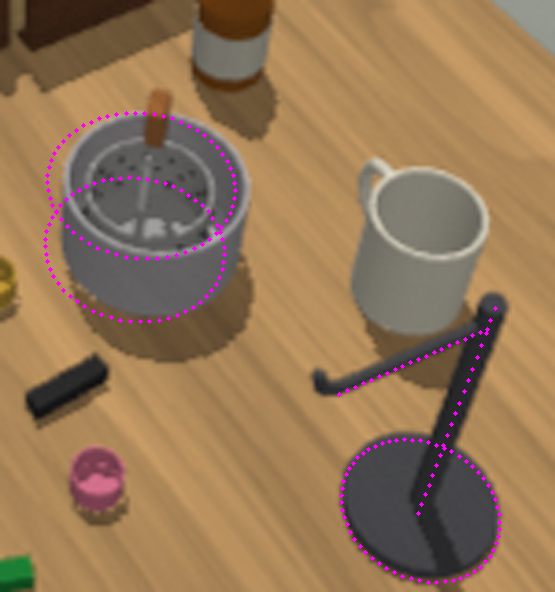

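```bash
cat >> fit.py <<'E'
t=np.linspace(0,2*np.pi,60,endpoint=False)
circ=lambda r,z:np.c_[r*np.cos(t),r*np.sin(t),0*t+z]
def bail(z0=.004):
    s=np.linspace(-.022,.022,15);L=[np.c_[0*s,s,0*s+.115+z0]]
    z=np.linspace(.06,.1,6)
    for sg in(-1,1): L.append(np.c_[0*z,0*z+sg*.044,z+z0])
    for x in(-.007,.007):
        for y in(-.013,.013):
            for zz in(.118,.151):L.append(np.array([[x,y,zz+z0]]))
    return np.vstack(L)
E
python3 - <<'E'
from fit import *
print(onz("top",(368.6,174),.075),onz("side",(372.2,240),.075))
P=[.629,-.070,np.radians(55-90)]
C=np.array([.629,-.0725,0])
D={c:proj(c,np.vstack([T(P,bail()),C+circ(.066,.075),C+circ(.066,0)])) for c in("top","side")}
crop("top","t3.png",(340,145,400,205),10,D["top"])
crop("side","s3.png",(335,205,415,280),7.5,D["side"])
a=cv2.imread("pics/t3.png");b=cv2.imread("pics/s3.png");b=b[:a.shape[0]]
h=np.zeros((600,1200,3),np.uint8);h[:,:600]=a[:600,:600];h[:b.shape[0],600:]=b[:,:600]
cv2.imwrite("pics/ts3.png",cv2.resize(h,(800,400)))
E
```

```text
[ 0.62518341 -0.0719039   0.075     ] [ 0.62848955 -0.07479908  0.075     ]
```

View pics/ts3.png

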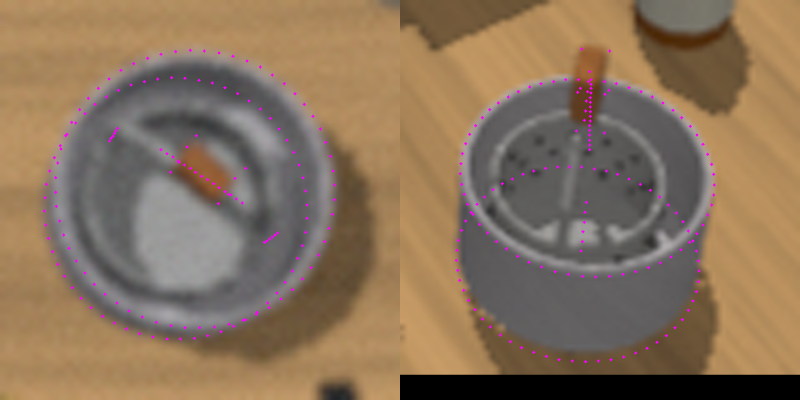

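Run:
```python
from fit import *
X,e=tri((372.5,218.4),(370.2,170.3));print(X,e)
i=0
tiles=[]
for ang in(46,52):
    P=[.6285,-.0705,np.radians(ang-90)]
    D={c:proj(c,T(P,bail())) for c in("top","side")}
    crop("top","a.png",(350,155,390,195),10,D["top"])
    crop("side","b.png",(352,205,392,245),10,D["side"])
    tiles.append(np.hstack([cv2.imread("pics/a.png"),cv2.imread("pics/b.png")]))
cv2.imwrite("pics/ts4.png",cv2.resize(np.vstack(tiles),(600,600)))
```

```text
[ 0.62699155 -0.06712328  0.15309517] [np.float64(0.0007767453833789326), np.float64(0.0007767453833787896)]
```

View pics/ts4.png

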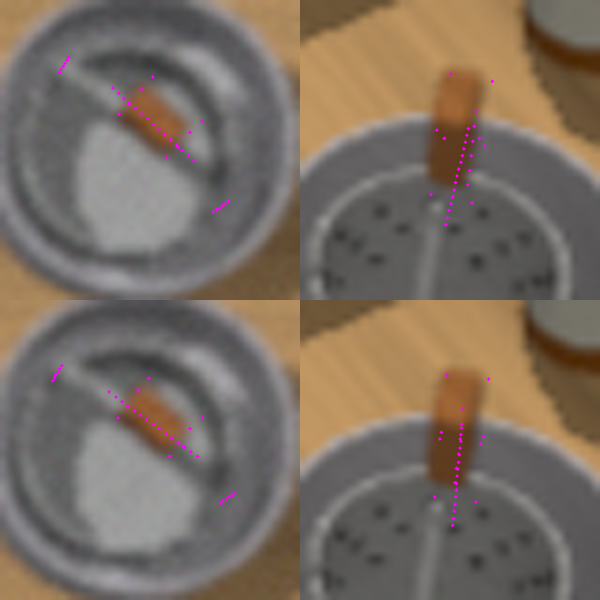

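Run:
```python
from h import *
go([.627,-.0685,.30],-130)
```

```text
shift [-419.2 -105.   587. ] turn [0.000e+00 5.523e+01 1.000e-02]
```

Call:
carry_out:
  targets:
    - [[0, -35, 0], [0, 0, 0]]
    - [[0, -35, 0], [0, 0, 0]]
    - [[0, -35, 0], [0, 0, 0]]
    - [[-28, 0, 39], [0, 0, 0]]
    - [[-28, 0, 39], [0, 0, 0]]
    - [[-28, 0, 39], [0, 0, 0]]
    - [[-28, 0, 39], [0, 0, 0]]
    - [[-28, 0, 39], [0, 0, 0]]
    - [[-28, 0, 39], [0, 0, 0]]
    - [[-28, 0, 39], [0, 0, 0]]
    - [[-28, 0, 39], [0, 0, 0]]
    - [[-28, 0, 39], [0, 0, 0]]
  jaw: 1

```text
time_s: 3.5
tool_pos: [0.4442, -0.2902, 0.3005]
tool_rot: [-90.0, -0.1, -74.8]
force: [0.7, -1.1, -1.5]
grip_width: 0.0871
```

Call:
carry_out:
  targets:
    - [[-28, 0, 39], [0, 0, 0]]
    - [[-28, 0, 39], [0, 0, 0]]
    - [[-28, 0, 39], [0, 0, 0]]
    - [[-28, 0, 39], [0, 0, 0]]
    - [[-28, 0, 39], [0, 0, 0]]
    - [[0, 0, 0], [0, 8, 0]]
    - [[0, 0, 0], [0, 8, 0]]
    - [[0, 0, 0], [0, 8, 0]]
    - [[0, 0, 0], [0, 8, 0]]
    - [[0, 0, 0], [0, 8, 0]]
    - [[0, 0, 0], [0, 8, 0]]
    - [[0, 0, 0], [0, 7, 0]]

```text
time_s: 4.7
tool_pos: [0.5946, -0.1056, 0.3001]
tool_rot: [-90.0, -0.0, -130.1]
force: [0.6, 0.6, 0.1]
grip_width: 0.0871
```

Run:
```python
from h import *
o=env.get_obs();print(o["time_s"],o["tool_pos"],o["tool_rot"],o["qpos"],o["force"])
go([.627,-.0685,.125],-130)
crop("side","s5.png",(300,150,460,290),5)
```

```text
4.7 [ 0.59455442 -0.10557724  0.3000831 ] [-8.99894977e+01 -6.56634296e-03 -1.30083884e+02] [  29.58054185   12.88241923  -26.76685051   79.37788837    5.77497658
   89.08109901 -126.77981606] [0.61787266 0.60768776 0.1299058 ]
shift [-49.3 175.1   0.9] turn [-0.01 -0.08  0.01]
```

View pics/s5.png

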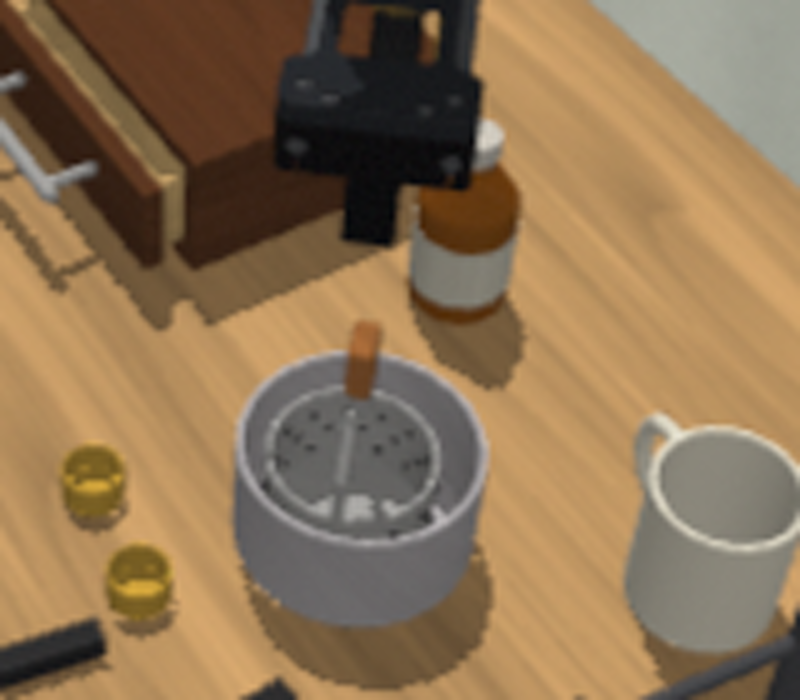

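Call:
carry_out:
  targets:
    - [[-25, 0, 0], [0, 0, 0]]
    - [[-24, 0, 1], [0, 0, 0]]
    - [[0, 0, 0], [0, 0, 0]]
    - [[0, 40, 0], [0, 0, 0]]
    - [[0, 40, 0], [0, 0, 0]]
    - [[0, 40, 0], [0, 0, 0]]
    - [[0, 25, 0], [0, 0, 0]]
    - [[0, 14, 0], [0, 0, 0]]
    - [[0, 14, 0], [0, 0, 0]]
    - [[0, 0, 0], [0, 0, 0]]

```text
time_s: 5.75
tool_pos: [0.6259, -0.0688, 0.1258]
tool_rot: [-90.1, -0.1, -129.8]
force: [-0.7, -0.1, 0.2]
grip_width: 0.0869
```

Run:
```python
from h import *
o=env.get_obs();print(o["time_s"],o["tool_pos"],o["tool_rot"],o["force"])
crop("side","s6.png",(320,170,430,280),5)
crop("top","t6.png",(310,110,430,230),5)
cv2.imwrite("pics/ts6.png",cv2.resize(np.hstack([cv2.imread("pics/s6.png"),cv2.resize(cv2.imread("pics/t6.png"),(550,550))]),(800,400)))
```

```text
5.75 [ 0.62589809 -0.06883765  0.12581603] [-9.00923361e+01 -7.27375783e-02 -1.29757545e+02] [-0.65258159 -0.08455717  0.21025205]
```

View pics/ts6.png

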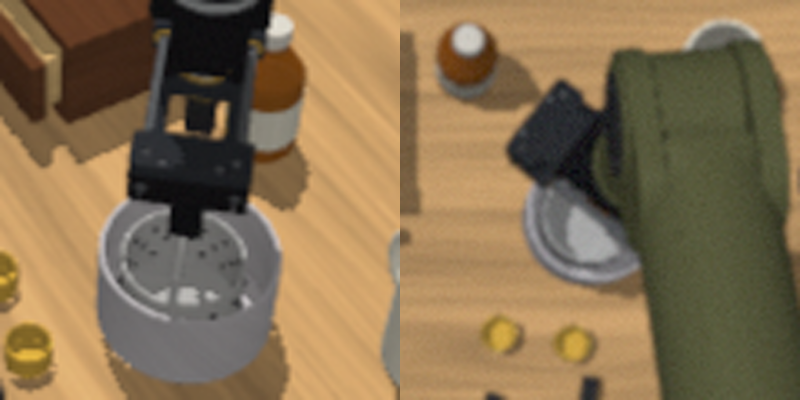

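Lined up with the tab (side view, near finger at about (185,215) of the crop). Close and lift.

Call:
carry_out:
  targets:
    - [[0, 0, 0], [0, 0, 0]]
    - [[0, 0, 0], [0, 0, 0]]
    - [[0, 0, 0], [0, 0, 0]]
    - [[0, 0, 0], [0, 0, 0]]
    - [[0, 0, 0], [0, 0, 0]]
    - [[0, 0, 0], [0, 0, 0]]
    - [[0, 0, 0], [0, 0, 0]]
    - [[0, 0, 0], [0, 0, 0]]
    - [[0, 0, 0], [0, 0, 0]]
    - [[0, 0, 0], [0, 0, 0]]
  jaw: 0
  squeeze: 30

```text
time_s: 6.85
tool_pos: [0.6269, -0.0682, 0.1271]
tool_rot: [-90.0, 0.0, -129.8]
force: [1.8, 0.9, 0.3]
grip_width: 0.0235
```

Call:
carry_out:
  targets:
    - [[0, -10, 0], [0, 0, 0]]
    - [[0, -15, 0], [0, 0, 0]]
    - [[0, -20, 0], [0, 0, 0]]
    - [[0, -25, 0], [0, 0, 0]]
    - [[0, -25, 0], [0, 0, 0]]
    - [[0, -25, 0], [0, 0, 0]]
    - [[0, -25, 0], [0, 0, 0]]
    - [[0, -20, 0], [0, 0, 0]]
    - [[0, 0, 0], [0, 0, 0]]

```text
time_s: 7.75
tool_pos: [0.6284, -0.0684, 0.2968]
tool_rot: [-89.7, 0.2, -129.8]
force: [0.3, 0.4, -1.9]
grip_width: 0.0239
```

Run:
```python
from h import *
o=env.get_obs();print(o["time_s"],o["tool_pos"],o["tool_rot"],o["force"],o["grip_width"])
crop("side","s7.png",(300,100,460,280),3.3)
```

```text
7.75 [ 0.62837035 -0.06836771  0.29675004] [ -89.65002277    0.21877527 -129.77246501] [ 0.26822576  0.35468689 -1.91938473] 0.023861592180045466
```

View pics/s7.png

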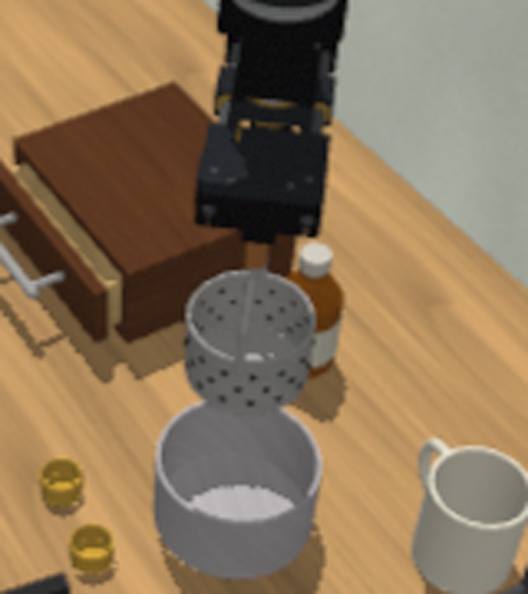

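Call:
carry_out:
  targets:
    - [[0, 0, 0], [0, -5, 0]]
    - [[0, 0, 0], [0, -5, 0]]
    - [[0, 0, 0], [0, -5, 0]]
    - [[0, 0, 0], [0, -5, 0]]
    - [[0, 0, 0], [0, -5, 0]]
    - [[0, 0, 0], [0, -5, 0]]
    - [[0, 0, 0], [0, -5, 0]]
    - [[0, 0, 0], [0, 0, 0]]

```text
time_s: 8.6
tool_pos: [0.6259, -0.0686, 0.2905]
tool_rot: [-90.1, 0.0, -94.8]
force: [0.6, -0.8, -2.0]
grip_width: 0.0242
```

Run:
```python
from h import *
o=env.get_obs();print(o["tool_pos"],o["tool_rot"])
go([.462,-.320,.297],-94.4)
```

```text
[ 0.62591358 -0.06859398  0.29047611] [-9.01481465e+01  2.80669895e-03 -9.47565589e+01]
shift [ 264.1   -6.2 -142.5] turn [ 0.15 -0.36 -0.  ]
```

Call:
carry_out:
  targets:
    - [[15, 0, -8], [0, 0, 0]]
    - [[30, 0, -16], [0, 0, 0]]
    - [[33, 0, -18], [0, 0, 0]]
    - [[33, 0, -18], [0, 0, 0]]
    - [[33, 0, -18], [0, 0, 0]]
    - [[33, 0, -18], [0, 0, 0]]
    - [[33, 0, -18], [0, 0, 0]]
    - [[30, 0, -16], [0, 0, 0]]
    - [[16, 0, -8], [0, 0, 0]]
    - [[8, 0, -4], [0, 0, 0]]
    - [[0, 0, 0], [0, 0, 0]]
    - [[0, 0, 0], [0, 0, 0]]

```text
time_s: 9.8
tool_pos: [0.4637, -0.3186, 0.292]
tool_rot: [-90.0, 0.0, -94.7]
force: [0.6, 0.4, -1.6]
grip_width: 0.0238
```

Run:
```python
from h import *
o=env.get_obs();print(o["tool_pos"],o["tool_rot"],o["force"])
go([.462,-.320,.254],-94.4)
crop("side","s8.png",(320,170,500,390),2.7)
crop("top","t8.png",(360,90,520,230),3.5)
```

```text
[ 0.46369688 -0.3185994   0.29201376] [-8.99827330e+01  4.70179305e-02 -9.47221871e+01] [ 0.59816288  0.36250359 -1.5811939 ]
shift [ 1.6 38.  -1.6] turn [-0.02 -0.32 -0.05]
```

View pics/s8.png

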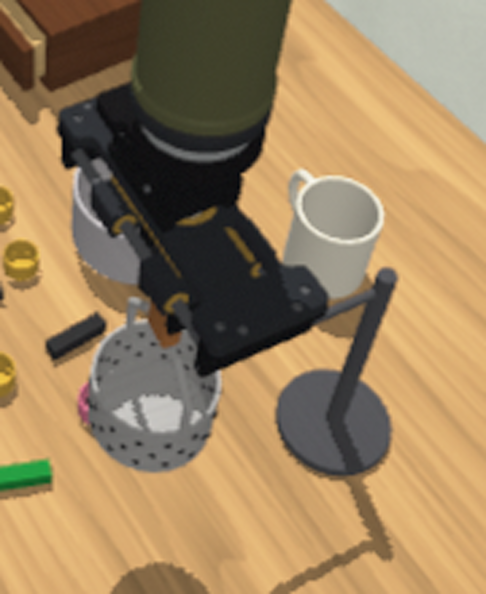

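Call:
carry_out:
  targets:
    - [[0, 18, 0], [0, 0, 0]]
    - [[2, 18, -1], [0, 0, 0]]
    - [[0, 0, 0], [0, 0, 0]]
    - [[0, 0, 10], [0, 0, 0]]
    - [[0, 0, 15], [0, 0, 0]]
    - [[0, 0, 15], [0, 0, 0]]
    - [[0, 0, 15], [0, 0, 0]]
    - [[0, 0, 0], [0, 0, 0]]
    - [[0, 0, 0], [0, 0, 0]]

```text
time_s: 10.8
tool_pos: [0.5178, -0.3259, 0.2567]
tool_rot: [-89.9, -0.0, -94.7]
force: [0.1, 0.9, -1.9]
grip_width: 0.0243
```

Run:
```python
from h import *
o=env.get_obs();print(o["tool_pos"],o["tool_rot"],o["force"])
go([.5839,-.3297,.254],-94.4)
crop("side","s9.png",(340,230,480,370),4.2)
```

```text
[ 0.51780964 -0.32585179  0.25670266] [-8.99473771e+01 -3.88407162e-03 -9.47034249e+01] [ 0.11620744  0.87268351 -1.92024842]
shift [-1.6  2.8 66.2] turn [-0.05 -0.3   0.  ]
```

View pics/s9.png

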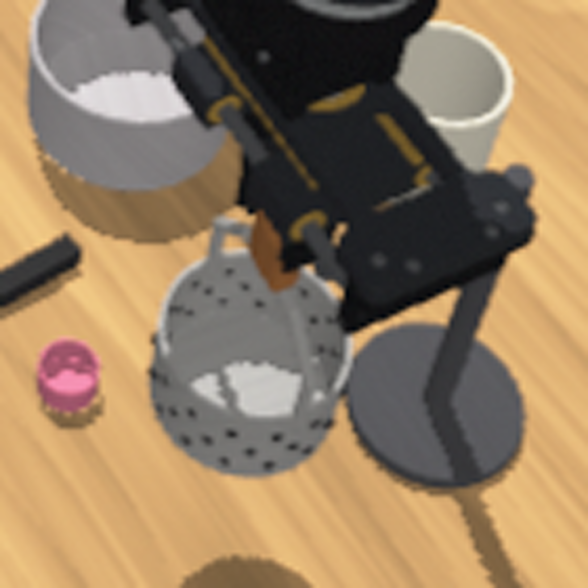

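Call:
carry_out:
  targets:
    - [[0, 0, 8], [0, 0, 0]]
    - [[0, 0, 8], [0, 0, 0]]
    - [[0, 0, 8], [0, 0, 0]]
    - [[-1, 0, 8], [0, 0, 0]]
    - [[0, 0, 8], [0, 0, 0]]
    - [[0, 0, 8], [0, 0, 0]]
    - [[0, 0, 8], [0, 0, 0]]
    - [[-1, 0, 8], [0, 0, 0]]
    - [[0, 0, 2], [0, 0, 0]]
    - [[0, 0, 0], [0, 0, 0]]
    - [[0, 0, 0], [0, 0, 0]]

```text
time_s: 11.95
tool_pos: [0.5825, -0.3298, 0.256]
tool_rot: [-90.0, -0.0, -94.8]
force: [-0.2, 0.4, -1.7]
grip_width: 0.024
```

Run:
```python
from h import *
crop("side","s10.png",(370,210,490,340),4.5)
crop("top","t10.png",(380,110,520,230),4.5)
```

```text
(no output)
```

View pics/s10.png

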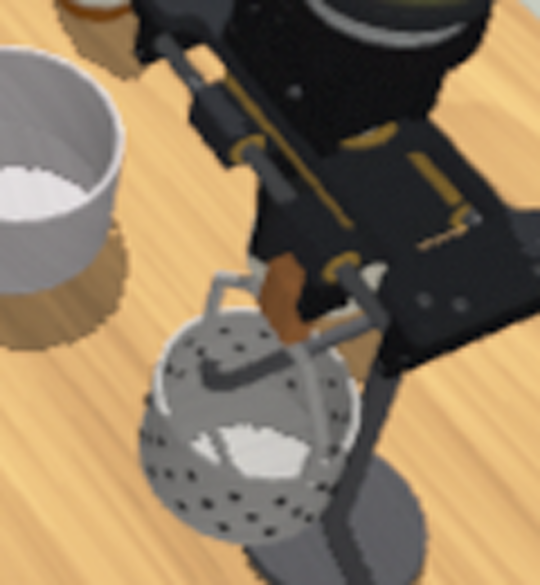

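View pics/t10.png

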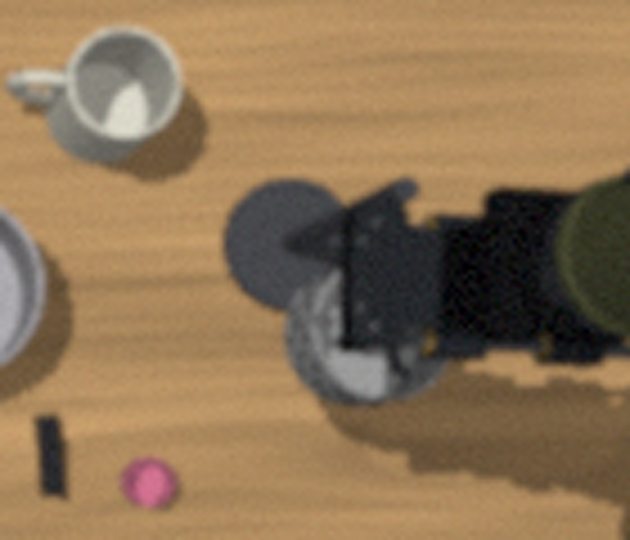

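Call:
carry_out:
  targets:
    - [[0, 5, 0], [0, 0, 0]]
    - [[0, 5, 0], [0, 0, 0]]
    - [[0, 5, 0], [0, 0, 0]]
    - [[0, 5, 0], [0, 0, 0]]
    - [[0, 5, 0], [0, 0, 0]]
    - [[0, 3, 0], [0, 0, 0]]
    - [[0, 0, 0], [0, 0, 0]]
    - [[0, 0, 0], [0, 0, 0]]

```text
time_s: 12.85
tool_pos: [0.5828, -0.3298, 0.2281]
tool_rot: [-90.0, -0.0, -94.8]
force: [0.4, 0.5, -1.4]
grip_width: 0.0235
```

Call:
carry_out:
  targets:
    - [[0, 1, 0], [0, 0, 0]]
    - [[0, 1, 0], [0, 0, 0]]
    - [[0, 1, 0], [0, 0, 0]]
    - [[0, 0, 0], [0, 0, 0]]
    - [[0, 0, 0], [0, 0, 0]]

```text
time_s: 13.35
tool_pos: [0.5828, -0.3298, 0.225]
tool_rot: [-90.0, -0.0, -94.8]
force: [-0.8, 1.4, -2.3]
grip_width: 0.024
```

Call:
carry_out:
  targets:
    - [[0, 1, 0], [0, 0, 0]]
    - [[0, 1, 0], [0, 0, 0]]
    - [[0, 1, 0], [0, 0, 0]]
    - [[0, 0, 0], [0, 0, 0]]
    - [[0, 0, 0], [0, 0, 0]]

```text
time_s: 13.85
tool_pos: [0.5837, -0.33, 0.224]
tool_rot: [-89.8, -0.1, -94.8]
force: [-0.2, 0.2, 5.4]
grip_width: 0.024
```

Run:
```python
from h import *
crop("side","s11.png",(370,210,490,340),4.5)
```

```text
(no output)
```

View pics/s11.png

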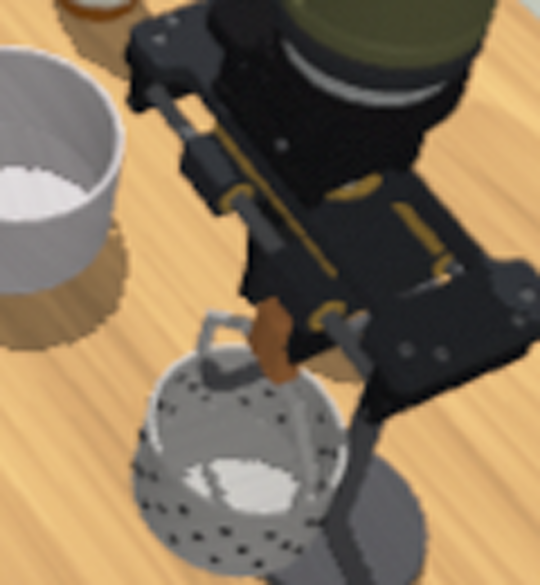

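Call:
carry_out:
  targets:
    - [[0, 0, 0], [0, 0, 0]]
    - [[0, 0, 0], [0, 0, 0]]
    - [[0, 0, 0], [0, 0, 0]]
    - [[0, 0, 0], [0, 0, 0]]
    - [[0, 0, 0], [0, 0, 0]]
    - [[0, 0, 0], [0, 0, 0]]
    - [[0, 0, 0], [0, 0, 0]]
    - [[0, 0, 0], [0, 0, 0]]
  jaw: 1

```text
time_s: 14.7
tool_pos: [0.5828, -0.3298, 0.222]
tool_rot: [-90.0, -0.0, -94.8]
force: [-0.7, 0.4, -0.8]
grip_width: 0.0797
```

Call:
carry_out:
  targets:
    - [[0, -15, 0], [0, 0, 0]]
    - [[0, -30, 0], [0, 0, 0]]
    - [[0, -30, 0], [0, 0, 0]]
    - [[0, -25, 0], [0, 0, 0]]
    - [[0, 0, 0], [0, 0, 0]]

```text
time_s: 15.2
tool_pos: [0.5846, -0.3302, 0.3282]
tool_rot: [-89.5, -0.2, -94.8]
force: [0.5, -0.7, 0.5]
grip_width: 0.0867
```

Run:
```python
from h import *
crop("side","s12.png",(350,180,490,340),3.7)
for i in range(4): env.read_camera("side")
crop("side","s12b.png",(350,180,490,340),3.7)
cv2.imwrite("pics/s12c.png",cv2.resize(np.hstack([cv2.imread("pics/s12.png"),cv2.imread("pics/s12b.png")]),(800,457)))
go([.4438,-.065,.30])
```

```text
shift [-252.2   21.3 -159.9] turn [0. 0. 0.]
```

View pics/s12c.png

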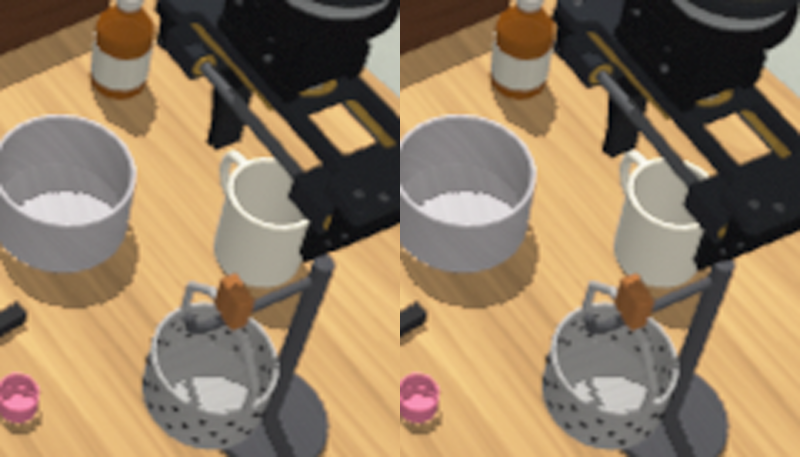

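Run:
```python
from h import *
crop("top","t13.png",(225,95,305,205),5.4)
crop("side","s13.png",(285,120,395,215),6)
h=np.zeros((600,1100,3),np.uint8)
a=cv2.imread("pics/t13.png");b=cv2.imread("pics/s13.png");print(a.shape,b.shape)
```

```text
(594, 432, 3) (570, 660, 3)
```

View pics/t13.png

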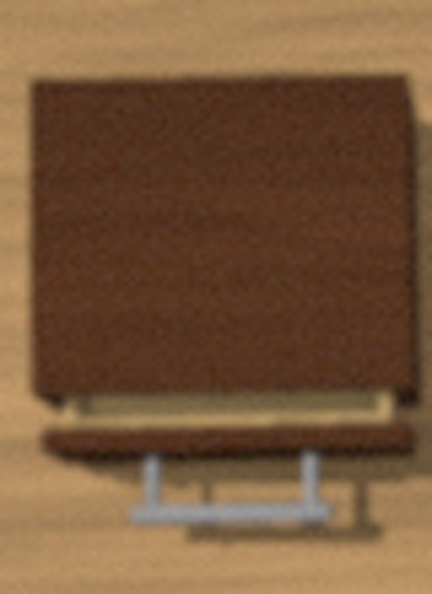

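View pics/s13.png

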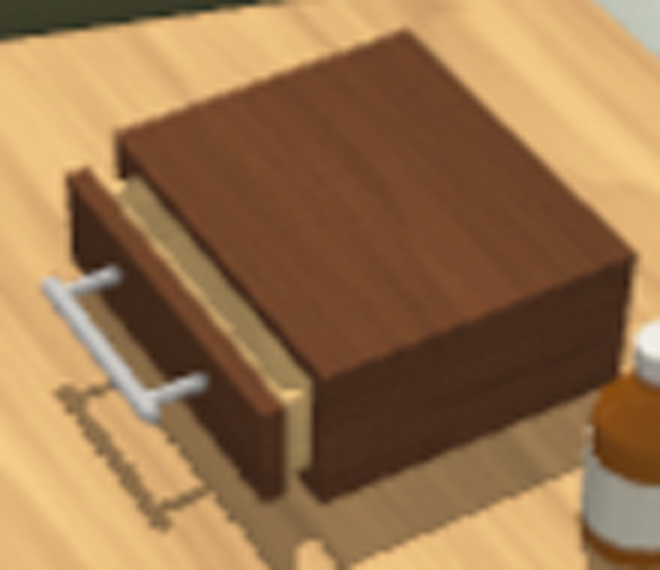

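Run:
```python
from fit import *
t_=lambda X,Y:(225+X/5.4-.5,95+Y/5.4-.5); s_=lambda X,Y:(285+X/6-.5,120+Y/6-.5)
obs=[("top",t_(32,82),(.1,.11,.09)),("top",t_(408,78),(.1,-.11,.09)),("top",t_(412,392),(-.1,-.11,.09)),("top",t_(34,398),(-.1,.11,.09)),
("side",s_(405,32),(.1,.11,.09)),("side",s_(118,135),(-.1,.11,.09)),("side",s_(632,258),(.1,-.11,.09)),("side",s_(320,380),(-.1,-.11,.09))]
p,r=fit(obs,[.7,.25,0]);print(p[:2],np.degrees(p[2]));print(r.round(1))
X1,e1=tri(s_(45,288),t_(130,516));X2,e2=tri(s_(150,412),t_(330,513))
print(X1,e1,X2,e2)
for a in (t_(130,516),t_(330,513)):print(onz("top",a,.052))
for a in (s_(45,288),s_(150,412)):print(onz("side",a,.052))
m=(onz("top",t_(130,516),.052)+onz("top",t_(330,513),.052)+onz("side",s_(45,288),.052)+onz("side",s_(150,412),.052))/4
c,s=np.cos(p[2]),np.sin(p[2]);print("handle mid",m,"in chest",np.array([[c,s],[-s,c]])@(m[:2]-p[:2]))
go([m[0],m[1],.30],0)
```

```text
[0.74482844 0.24866032] -0.17019888999204708
[[-0.6 -2.5]
 [-0.  -3.1]
 [ 0.4  1.8]
 [-0.7  2.2]
 [ 1.9 -0.6]
 [-3.3  1.1]
 [ 2.6 -0.7]
 [-2.   1.7]]
[0.58611817 0.31001437 0.0497918 ] [np.float64(0.00012860501049741094), np.float64(0.00012860501049742344)] [0.58445628 0.1908651  0.06047511] [np.float64(0.00039818902432295155), np.float64(0.00039818902432302457)]
[0.58603741 0.30955515 0.052     ]
[0.58484695 0.1917729  0.052     ]
[0.58499947 0.30779375 0.052     ]
[0.5886993  0.19844179 0.052     ]
handle mid [0.58614578 0.2518909  0.052     ] in chest [-0.15869155  0.0027592 ]
shift [-579.8   21.4  -44.6] turn [ 4.000e-02 -9.477e+01 -1.100e-01]
```

Call:
carry_out:
  targets:
    - [[0, 0, 0], [0, -7.9, 0]]
    - [[0, 0, 0], [0, -7.9, 0]]
    - [[0, 0, 0], [0, -7.9, 0]]
    - [[0, 0, 0], [0, -7.9, 0]]
    - [[0, 0, 0], [0, -7.9, 0]]
    - [[0, 0, 0], [0, -7.9, 0]]
    - [[0, 0, 0], [0, -7.9, 0]]
    - [[0, 0, 0], [0, -7.9, 0]]
    - [[0, 0, 0], [0, -7.9, 0]]
    - [[0, 0, 0], [0, -7.9, 0]]
    - [[0, 0, 0], [0, -7.9, 0]]
    - [[0, 0, 0], [0, -7.9, 0]]

```text
time_s: 16.8
tool_pos: [0.5825, -0.3298, 0.3215]
tool_rot: [-90.0, 0.1, 0.4]
force: [0.0, 0.6, 0.9]
grip_width: 0.0866
```

Call:
carry_out:
  targets:
    - [[0, 0, 35], [0, 0, 0]]
    - [[0, 0, 49], [0, 0, 0]]
    - [[0, 0, 49], [0, 0, 0]]
    - [[0, 0, 49], [0, 0, 0]]
    - [[0, 0, 49], [0, 0, 0]]
    - [[0, 0, 49], [0, 0, 0]]
    - [[0, 0, 49], [0, 0, 0]]
    - [[0, 0, 49], [0, 0, 0]]
    - [[0, 0, 49], [0, 0, 0]]
    - [[0, 0, 49], [0, 0, 0]]
    - [[0, 0, 49], [0, 0, 0]]
    - [[0, 0, 49], [0, 0, 0]]
  jaw: 0.35

```text
time_s: 18.0
tool_pos: [0.5823, 0.2457, 0.3217]
tool_rot: [-90.0, 0.0, -0.0]
force: [0.7, 0.5, 0.2]
grip_width: 0.0306
```

Run:
```python
from h import *
o=env.get_obs();print(o["tool_pos"],o["tool_rot"],o["qpos"],o["grip_width"])
go([.586,.251,.035],0)
```

```text
[0.58230265 0.24565189 0.32173829] [-9.00414442e+01  1.72744382e-03 -1.78053643e-02] [ 12.02083844  21.5973387  -51.92805784  72.01436227  16.92048953
  94.10985797 -36.64344141] 0.03060607073546574
shift [  3.7 286.7   5.6] turn [ 0.04 -0.02 -0.  ]
```

Call:
carry_out:
  targets:
    - [[2, 20, 5], [0, 0, 0]]
    - [[0, 45, 0], [0, 0, 0]]
    - [[0, 45, 0], [0, 0, 0]]
    - [[0, 45, 0], [0, 0, 0]]
    - [[0, 40, 0], [0, 0, 0]]
    - [[0, 20, 0], [0, 0, 0]]
    - [[0, 0, 0], [0, 0, 0]]
    - [[0, 0, 0], [0, 0, 0]]
  jaw: 0.3

```text
time_s: 18.8
tool_pos: [0.5846, 0.2494, 0.1074]
tool_rot: [-90.0, 0.0, 0.0]
force: [0.8, -0.6, 0.7]
grip_width: 0.0263
```

Run:
```python
from h import *
o=env.get_obs();print(o["tool_pos"],o["tool_rot"],o["grip_width"])
go([.586,.251,.035],0)
crop("top","t14.png",(225,95,345,215),5)
crop("side","s14.png",(270,100,390,220),5)
cv2.imwrite("pics/ts14.png",cv2.resize(np.hstack([cv2.imread("pics/s14.png"),cv2.imread("pics/t14.png")]),(800,400)))
```

```text
[0.58460985 0.24936199 0.10738075] [-8.99867800e+01  9.15985932e-03  2.90139564e-02] 0.02627221704722172
shift [ 1.4 72.4  1.6] turn [-0.01  0.03 -0.01]
```

View pics/ts14.png

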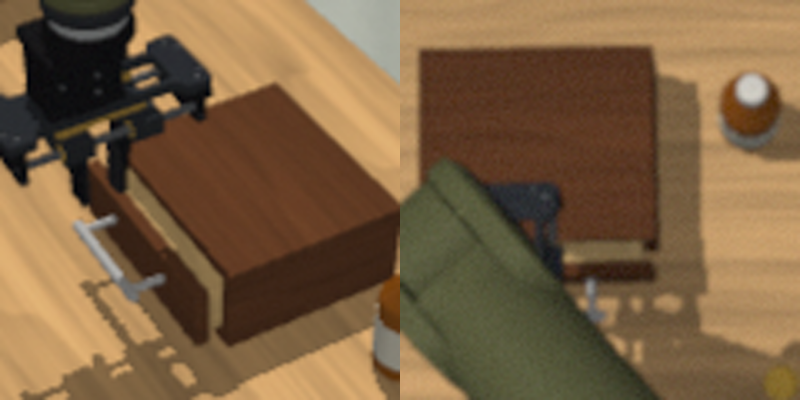

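Call:
carry_out:
  targets:
    - [[0, 20, 0], [0, 0, 0]]
    - [[0, 15, 0], [0, 0, 0]]
    - [[0, 8, 0], [0, 0, 0]]
    - [[0, 8, 0], [0, 0, 0]]
    - [[0, 8, 0], [0, 0, 0]]
    - [[0, 8, 0], [0, 0, 0]]
    - [[0, 0, 0], [0, 0, 0]]
    - [[0, 0, 0], [0, 0, 0]]

```text
time_s: 19.7
tool_pos: [0.5845, 0.2493, 0.04]
tool_rot: [-90.0, 0.0, 0.0]
force: [0.2, -0.2, 0.1]
grip_width: 0.026
```

Run:
```python
from h import *
o=env.get_obs();print(o["tool_pos"],o["force"])
crop("side","s15.png",(270,100,390,220),5)
```

```text
[0.58449794 0.24931136 0.03999803] [ 0.21187492 -0.18355794  0.09979122]
```

View pics/s15.png

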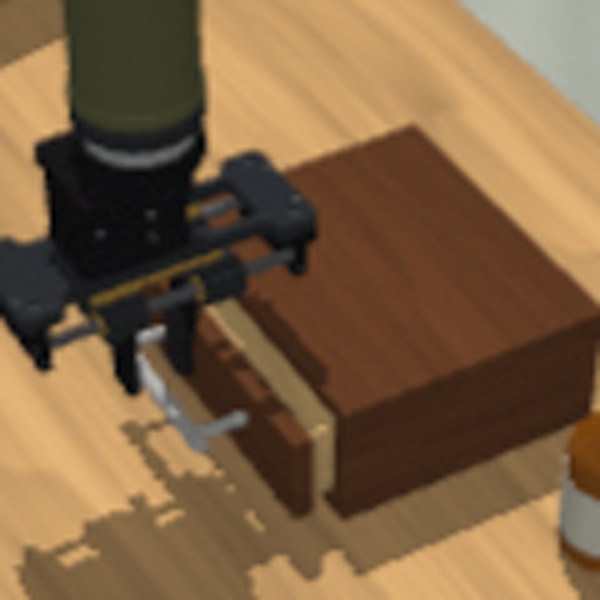

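Fingers straddle the bar. Grip lightly and pull.

Call:
carry_out:
  targets:
    - [[0, 0, 0], [0, 0, 0]]
    - [[0, 0, 0], [0, 0, 0]]
    - [[0, 0, 0], [0, 0, 0]]
    - [[0, 0, 0], [0, 0, 0]]
    - [[-5, 0, 0], [0, 0, 0]]
    - [[-10, 0, 0], [0, 0, 0]]
    - [[-15, 0, 0], [0, 0, 0]]
    - [[-15, 0, 0], [0, 0, 0]]
    - [[-15, 0, 0], [0, 0, 0]]
    - [[-15, 0, 0], [0, 0, 0]]
    - [[-10, 0, 0], [0, 0, 0]]
    - [[0, 0, 0], [0, 0, 0]]
  jaw: 0
  squeeze: 15

```text
time_s: 20.95
tool_pos: [0.4978, 0.2493, 0.04]
tool_rot: [-90.1, 0.0, 0.1]
force: [0.2, 0.0, 0.3]
grip_width: 0.0006
```

Call:
carry_out:
  targets:
    - [[-5, 0, 0], [0, 0, 0]]
    - [[-5, 0, 0], [0, 0, 0]]
    - [[-5, 0, 0], [0, 0, 0]]
    - [[0, 0, 0], [0, 0, 0]]

```text
time_s: 21.35
tool_pos: [0.4838, 0.2493, 0.0399]
tool_rot: [-90.0, 0.0, 0.1]
force: [-0.3, 0.7, -0.7]
grip_width: 0.0005
```

Run:
```python
from h import *
o=env.get_obs();print(o["tool_pos"],o["force"],o["grip_width"])
crop("side","s16.png",(250,100,390,240),4)
```

```text
[0.4838067  0.24925854 0.03990028] [-0.29673533  0.65521006 -0.65826733] 0.0004951954933667788
```

View pics/s16.png

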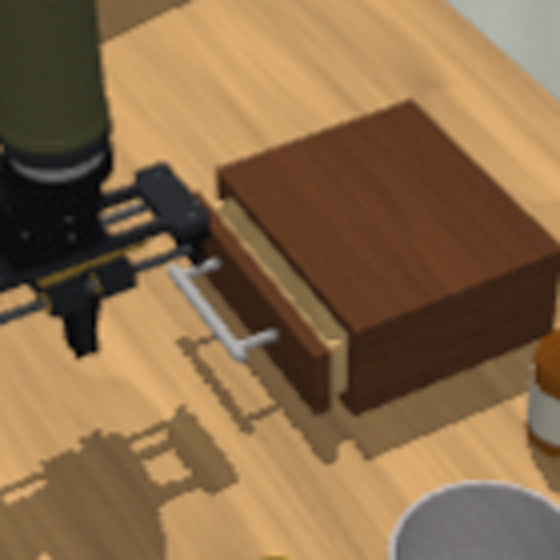

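Run:
```python
from fit import *
print(proj("side",[.4838,.2493,.04]), proj("side",[.5845,.2493,.04]),proj("side",[.586,.2505,.052]),proj("side",[.586,.3055,.052]),proj("side",[.586,.1955,.052]))
print(proj("side",[[.5845-.013,.2493,.04],[.5845+.013,.2493,.04]]))
crop("side","s17.png",(260,140,360,215),8,proj("side",np.c_[np.full(12,.586),np.linspace(.1955,.3055,12),np.full(12,.052)]))
```

```text
[[270.97139174 192.9794628 ]] [[300.6071345  181.41654458]] [[300.68667583 178.18327552]] [[292.61193439 167.8148688 ]] [[309.17240842 189.0794172 ]]
[[296.86142628 182.87800003]
 [304.32972038 179.96411072]]
```

View pics/s17.png

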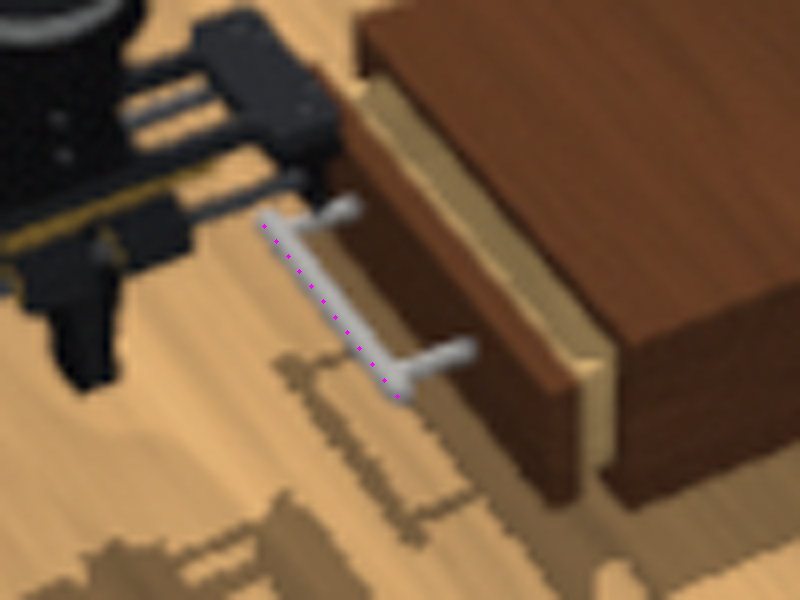

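Run:
```python
from fit import *
d=np.array([np.cos(np.radians(-130)),np.sin(np.radians(-130)),0])
for s in(-.051,.051): print((proj("side",np.array([.5946,-.1056,.3001])+s*d)-[300,150])*5)
print(env.get_obs()["tool_pos"])
crop("top","t17.png",(220,130,320,230),6,proj("top",[[.4838,.2493,.04],[.4838,.2493,.055]]))
```

```text
[[383.95220913 125.13325141]]
[[359.90718879 287.47672476]]
[0.48462982 0.24913588 0.04002898]
```

View pics/t17.png

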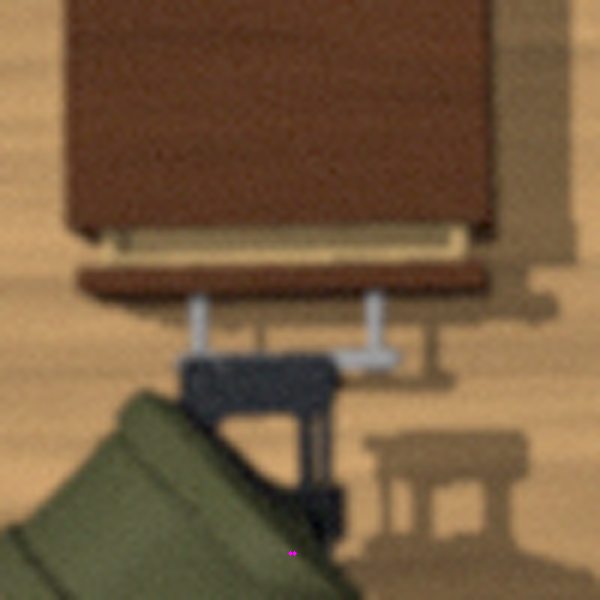

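Run:
```python
from fit import *
for z in(.11,.13,.15,.17): print(z,proj("top",[[.5796,.2491+.0375,z],[.5796,.2491-.0375,z]]).round(1),proj("side",[[.5796,.2491+.0375,z],[.5796,.2491-.0375,z]]).round(1))
crop("side","s18.png",(220,100,330,210),7,proj("side",[[.4846,.2491,.04],[.4846,.2491,.059],[.4846,.2491,.11]]))
```

```text
0.11 [[252.6 190.4]
 [277.4 189.7]] [[292.4 157.8]
 [304.  172.3]]
0.13 [[251.4 189.8]
 [276.6 189.2]] [[292.1 152.7]
 [303.8 167.2]]
0.15 [[250.2 189.2]
 [275.9 188.6]] [[291.7 147.5]
 [303.5 162. ]]
0.17 [[248.9 188.6]
 [275.1 187.9]] [[291.3 142.2]
 [303.2 156.6]]
```

View pics/s18.png

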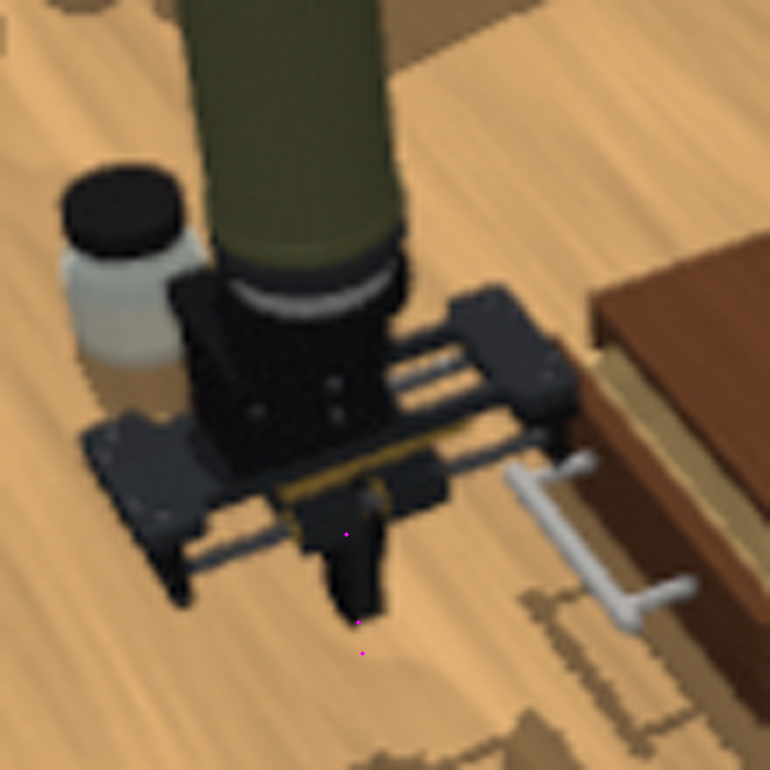

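Call:
carry_out:
  targets:
    - [[0, 8, 0], [0, 0, 0]]
    - [[0, 8, 0], [0, 0, 0]]
    - [[0, 8, 0], [0, 0, 0]]
    - [[0, 4, 0], [0, 0, 0]]
    - [[0, 0, 0], [0, 0, 0]]
    - [[0, 0, 0], [0, 0, 0]]

```text
time_s: 22.15
tool_pos: [0.4844, 0.2493, 0.0119]
tool_rot: [-90.0, 0.0, 0.0]
force: [-0.4, 0.8, -1.0]
grip_width: 0.0004
```

Call:
carry_out:
  targets:
    - [[0, 2, 0], [0, 0, 0]]
    - [[0, 2, 0], [0, 0, 0]]
    - [[0, 2, 0], [0, 0, 0]]
    - [[0, 0, 0], [0, 0, 0]]

```text
time_s: 22.55
tool_pos: [0.4843, 0.249, 0.0057]
tool_rot: [-90.0, 0.0, 0.0]
force: [-0.5, -0.2, 0.4]
grip_width: 0.0006
```

Run:
```python
from fit import *
p=np.array(env.get_obs()["tool_pos"]);print(p)
crop("side","s19.png",(240,150,310,220),8,proj("side",[p,p+[0,0,.019]]))
```

```text
[0.48432049 0.24901178 0.00574513]
```

View pics/s19.png

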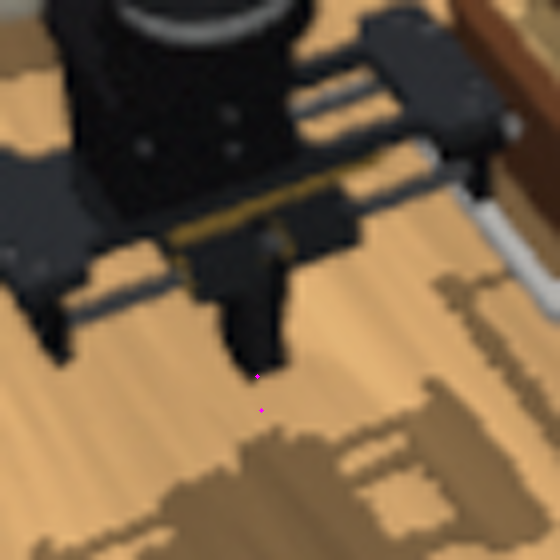

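Call:
carry_out:
  targets:
    - [[-15, 0, 0], [0, 0, 0]]
    - [[-15, 0, 0], [0, 0, 0]]
    - [[0, 2, 0], [0, 0, 0]]
    - [[0, 2, 0], [0, 0, 0]]
    - [[0, 2, 0], [0, 0, 0]]
    - [[0, 0, 0], [0, 0, 0]]

```text
time_s: 23.2
tool_pos: [0.455, 0.249, -0.0003]
tool_rot: [-90.0, 0.0, -0.0]
force: [-0.1, -0.1, -0.6]
grip_width: 0.0001
```

Call:
carry_out:
  targets:
    - [[0, 2, 0], [0, 0, 0]]
    - [[0, 2, 0], [0, 0, 0]]
    - [[0, 0, 0], [0, 0, 0]]

```text
time_s: 23.5
tool_pos: [0.4543, 0.249, -0.0044]
tool_rot: [-90.0, 0.0, 0.0]
force: [-0.5, -0.5, -0.4]
grip_width: 0.0006
```

Call:
carry_out:
  targets:
    - [[0, 2, 0], [0, 0, 0]]
    - [[0, 2, 0], [0, 0, 0]]
    - [[0, 0, 0], [0, 0, 0]]

```text
time_s: 23.8
tool_pos: [0.4542, 0.249, -0.0083]
tool_rot: [-90.0, 0.0, 0.0]
force: [-0.5, -1.4, 1.1]
grip_width: 0.0006
```

Call:
carry_out:
  targets:
    - [[0, 2, 0], [0, 0, 0]]
    - [[0, 2, 0], [0, 0, 0]]
    - [[0, 0, 0], [0, 0, 0]]

```text
time_s: 24.1
tool_pos: [0.4543, 0.249, -0.0123]
tool_rot: [-90.0, 0.0, 0.0]
force: [0.7, 0.6, -0.4]
grip_width: 0.0008
```

Call:
carry_out:
  targets:
    - [[0, 1, 0], [0, 0, 0]]
    - [[0, 1, 0], [0, 0, 0]]
    - [[0, 0, 0], [0, 0, 0]]

```text
time_s: 24.4
tool_pos: [0.4544, 0.2491, -0.0141]
tool_rot: [-90.0, 0.0, 0.0]
force: [0.6, 0.0, -0.7]
grip_width: 0.0003
```

Call:
carry_out:
  targets:
    - [[0, 1, 0], [0, 0, 0]]
    - [[0, 1, 0], [0, 0, 0]]
    - [[0, 0, 0], [0, 0, 0]]

```text
time_s: 24.7
tool_pos: [0.4544, 0.249, -0.0161]
tool_rot: [-90.0, 0.0, 0.0]
force: [0.3, -0.1, 0.7]
grip_width: 0.0003
```

Call:
carry_out:
  targets:
    - [[0, 1, 0], [0, 0, 0]]
    - [[0, 0, 0], [0, 0, 0]]
    - [[0, 0, 0], [0, 0, 0]]

```text
time_s: 25.0
tool_pos: [0.4545, 0.2491, -0.017]
tool_rot: [-90.0, 0.0, 0.0]
force: [-0.1, -0.8, 0.2]
grip_width: 0.0006
```

Call:
carry_out:
  targets:
    - [[0, 1, 0], [0, 0, 0]]
    - [[0, 0, 0], [0, 0, 0]]
    - [[0, 0, 0], [0, 0, 0]]

```text
time_s: 25.3
tool_pos: [0.4545, 0.2491, -0.018]
tool_rot: [-90.0, 0.0, 0.0]
force: [0.5, -0.3, -0.1]
grip_width: 0.0003
```

Run:
```python
from fit import *
p=np.array(env.get_obs()["tool_pos"]);print(p)
crop("side","s20.png",(230,150,300,220),8,proj("side",[p+[0,0,.019]]))
```

```text
[ 0.45450421  0.24910234 -0.01802602]
```

View pics/s20.png

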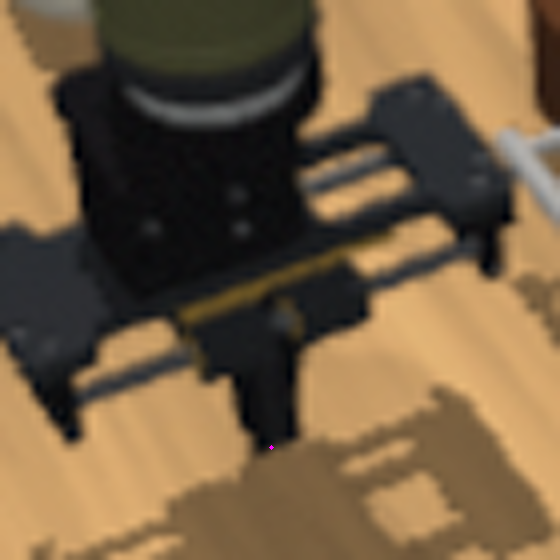

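Call:
carry_out:
  targets:
    - [[0, 1, 0], [0, 0, 0]]
    - [[0, 0, 0], [0, 0, 0]]
    - [[0, 0, 0], [0, 0, 0]]

```text
time_s: 25.65
tool_pos: [0.4545, 0.2491, -0.0191]
tool_rot: [-90.0, 0.0, 0.0]
force: [0.4, -0.4, 0.3]
grip_width: 0.0003
```

Call:
carry_out:
  targets:
    - [[0, 1, 0], [0, 0, 0]]
    - [[0, 0, 0], [0, 0, 0]]
    - [[0, 0, 0], [0, 0, 0]]

```text
time_s: 25.95
tool_pos: [0.4545, 0.2491, -0.02]
tool_rot: [-90.0, 0.0, 0.0]
force: [0.4, 0.0, -0.4]
grip_width: 0.0004
```

Call:
carry_out:
  targets:
    - [[0, 1, 0], [0, 0, 0]]
    - [[0, 0, 0], [0, 0, 0]]
    - [[0, 0, 0], [0, 0, 0]]

```text
time_s: 26.25
tool_pos: [0.4545, 0.2492, -0.021]
tool_rot: [-90.0, 0.0, 0.0]
force: [0.2, -0.1, 0.4]
grip_width: 0.0002
```

Call:
carry_out:
  targets:
    - [[0, 1, 0], [0, 0, 0]]
    - [[0, 0, 0], [0, 0, 0]]
    - [[0, 0, 0], [0, 0, 0]]

```text
time_s: 26.55
tool_pos: [0.4544, 0.2491, -0.0221]
tool_rot: [-90.0, 0.0, 0.0]
force: [0.5, -0.4, -0.0]
grip_width: 0.0006
```

Call:
carry_out:
  targets:
    - [[0, 1, 0], [0, 0, 0]]
    - [[0, 0, 0], [0, 0, 0]]
    - [[0, 0, 0], [0, 0, 0]]

```text
time_s: 26.85
tool_pos: [0.4545, 0.2492, -0.023]
tool_rot: [-90.0, 0.0, 0.0]
force: [-0.2, -0.6, 0.4]
grip_width: 0.0004
```

Call:
carry_out:
  targets:
    - [[0, 1, 0], [0, 0, 0]]
    - [[0, 0, 0], [0, 0, 0]]
    - [[0, 0, 0], [0, 0, 0]]

```text
time_s: 27.15
tool_pos: [0.4544, 0.2492, -0.024]
tool_rot: [-90.0, 0.0, 0.0]
force: [-0.6, 0.5, -0.6]
grip_width: 0.0004
```

Run:
```python
from fit import *
p=np.array(env.get_obs()["tool_pos"]);print(p)
crop("side","s21.png",(240,170,290,220),12,proj("side",[p*[1,1,0]]))
```

```text
[ 0.45444686  0.24915085 -0.02403261]
```

View pics/s21.png

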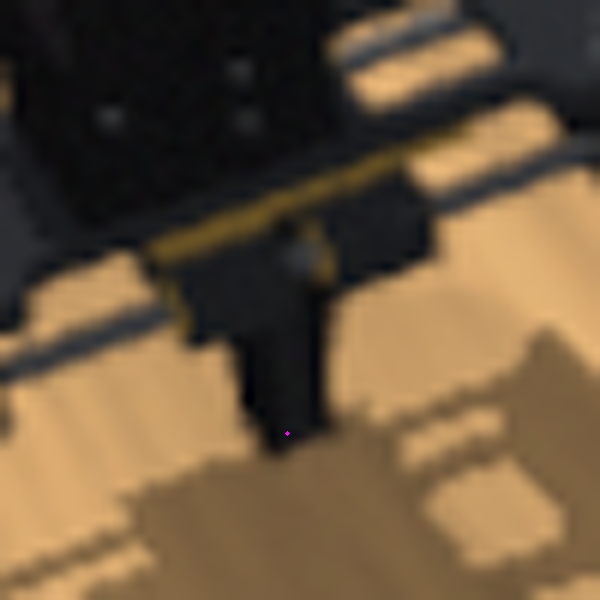

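Call:
carry_out:
  targets:
    - [[0, 1, 0], [0, 0, 0]]
    - [[0, 0, 0], [0, 0, 0]]
    - [[0, 0, 0], [0, 0, 0]]

```text
time_s: 27.5
tool_pos: [0.4545, 0.2491, -0.025]
tool_rot: [-90.0, 0.0, 0.0]
force: [-0.2, -0.2, -0.1]
grip_width: 0.0005
```

Call:
carry_out:
  targets:
    - [[0, 1, 0], [0, 0, 0]]
    - [[0, 0, 0], [0, 0, 0]]
    - [[0, 0, 0], [0, 0, 0]]

```text
time_s: 27.8
tool_pos: [0.4545, 0.2491, -0.026]
tool_rot: [-90.0, 0.0, 0.0]
force: [0.3, 0.3, 0.1]
grip_width: 0.0001
```

Call:
carry_out:
  targets:
    - [[0, 1, 0], [0, 0, 0]]
    - [[0, 0, 0], [0, 0, 0]]
    - [[0, 0, 0], [0, 0, 0]]

```text
time_s: 28.1
tool_pos: [0.4545, 0.2492, -0.027]
tool_rot: [-90.0, -0.0, 0.0]
force: [-0.4, -0.4, 0.5]
grip_width: 0.0005
```

Call:
carry_out:
  targets:
    - [[0, 1, 0], [0, 0, 0]]
    - [[0, 0, 0], [0, 0, 0]]
    - [[0, 0, 0], [0, 0, 0]]

```text
time_s: 28.4
tool_pos: [0.4545, 0.2492, -0.0271]
tool_rot: [-90.1, -0.0, 0.0]
force: [-2.0, -1.6, 9.3]
grip_width: 0.0004
```

Run:
```python
from fit import *
for z in(.03,.05,.07): print(z,proj("side",[[.364,.2116,z],[.545,.2116,z]]))
```

```text
0.03 [[239.10495046 218.1317312 ]
 [294.92519989 195.79235351]]
0.05 [[238.10220998 213.47414259]
 [294.56770819 191.10170883]]
0.07 [[237.07662844 208.71046045]
 [294.20243973 186.30902518]]
```

```bash
sed -i 's|    d=R.inv().apply(np.array(xyz)-p)\*1000|    d=R.inv().apply(np.array(xyz)-[0,0,.027]-p)*1000  # reported TCP lies 27 mm below the true tips (table touch)|' h.py
python3 - <<'E'
from h import *
go([.5855,.250,.12],0)
E
```

```text
shift [ 131.  -120.1    0.6] turn [0.06 0.03 0.  ]
```

Call:
carry_out:
  targets:
    - [[0, -30, 0], [0, 0, 0]]
    - [[0, -45, 0], [0, 0, 0]]
    - [[0, -45, 0], [0, 0, 0]]
    - [[30, 0, 0], [0, 0, 0]]
    - [[40, 0, 0], [0, 0, 0]]
    - [[40, 0, 0], [0, 0, 0]]
    - [[21, 0, 0], [0, 0, 0]]
    - [[0, 0, 0], [0, 0, 0]]
    - [[0, 20, 0], [0, 0, 0]]
    - [[0, 20, 0], [0, 0, 0]]
    - [[0, 10, 0], [0, 0, 0]]
    - [[0, 0, 0], [0, 0, 0]]
  jaw: 0.3

```text
time_s: 29.6
tool_pos: [0.5836, 0.2487, 0.0404]
tool_rot: [-90.1, 0.2, 0.1]
force: [-0.1, 0.5, 0.2]
grip_width: 0.0262
```

Call:
carry_out:
  targets:
    - [[0, 8, 0], [0, 0, 0]]
    - [[0, 8, 0], [0, 0, 0]]
    - [[0, 8, 0], [0, 0, 0]]
    - [[0, 8, 0], [0, 0, 0]]
    - [[0, 0, 0], [0, 0, 0]]
    - [[0, 0, 0], [0, 0, 0]]

```text
time_s: 30.2
tool_pos: [0.5854, 0.2492, 0.0098]
tool_rot: [-90.0, 0.0, 0.0]
force: [0.1, 0.4, 0.3]
grip_width: 0.0262
```

Run:
```python
from h import *
o=env.get_obs();print(o["tool_pos"],o["force"],o["grip_width"])
crop("side","s22.png",(270,100,390,220),5)
```

```text
[0.58537759 0.24923665 0.00978466] [0.14512384 0.38745935 0.29042792] 0.026188044366042797
```

View pics/s22.png

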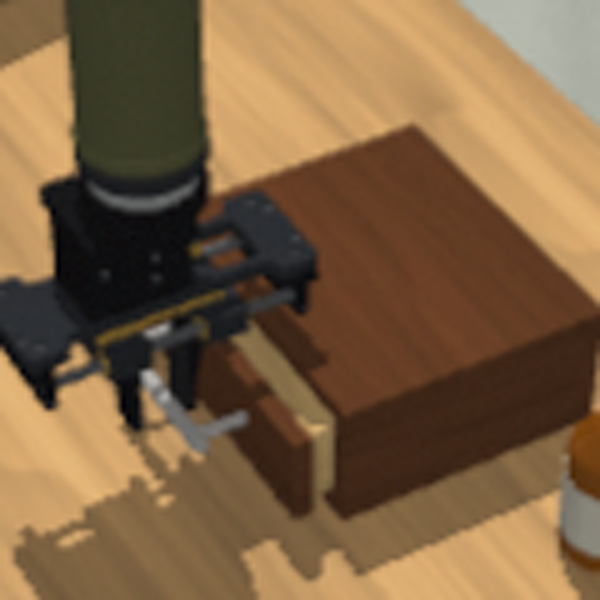

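Now the bar runs between the fingers (crop (150,380)). Close and pull.

Call:
carry_out:
  targets:
    - [[0, 0, 0], [0, 0, 0]]
    - [[0, 0, 0], [0, 0, 0]]
    - [[0, 0, 0], [0, 0, 0]]
    - [[0, 0, 0], [0, 0, 0]]
    - [[0, 0, 0], [0, 0, 0]]
  jaw: 0
  squeeze: 15

```text
time_s: 30.75
tool_pos: [0.586, 0.2493, 0.0104]
tool_rot: [-90.0, -0.1, 0.0]
force: [0.8, 0.1, 1.6]
grip_width: 0.0103
```

Call:
carry_out:
  targets:
    - [[-5, 0, 0], [0, 0, 0]]
    - [[-10, 0, 0], [0, 0, 0]]
    - [[-12, 0, 0], [0, 0, 0]]
    - [[-15, 0, 0], [0, 0, 0]]
    - [[-15, 0, 0], [0, 0, 0]]
    - [[-15, 0, 0], [0, 0, 0]]
    - [[-10, 0, 0], [0, 0, 0]]
    - [[-6, 0, 0], [0, 0, 0]]
    - [[0, 0, 0], [0, 0, 0]]

```text
time_s: 31.65
tool_pos: [0.4962, 0.2496, 0.0103]
tool_rot: [-90.0, 0.0, 0.1]
force: [-1.2, 1.9, 4.0]
grip_width: 0.0105
```

Call:
carry_out:
  targets:
    - [[-4, 0, 0], [0, 0, 0]]
    - [[-4, 0, 0], [0, 0, 0]]
    - [[-4, 0, 0], [0, 0, 0]]
    - [[-4, 0, 0], [0, 0, 0]]
    - [[0, 0, 0], [0, 0, 0]]

```text
time_s: 32.15
tool_pos: [0.4807, 0.2497, 0.0102]
tool_rot: [-90.0, 0.0, 0.1]
force: [-0.4, 3.1, 6.3]
grip_width: 0.0103
```

Call:
carry_out:
  targets:
    - [[-3, -1, 0], [0, 0, 0]]
    - [[-3, 0, 0], [0, 0, 0]]
    - [[0, 0, 0], [0, 0, 0]]
    - [[0, 0, 0], [0, 0, 0]]

```text
time_s: 32.55
tool_pos: [0.4738, 0.2497, 0.0104]
tool_rot: [-90.0, 0.1, 0.1]
force: [-1.0, 5.1, -0.6]
grip_width: 0.0104
```

Run:
```python
from h import *
o=env.get_obs();print(o["tool_pos"],o["force"],o["grip_width"])
crop("side","s23.png",(230,100,400,230),4.5)
```

```text
[0.47378316 0.24970175 0.01035472] [-0.97216372  5.06179205 -0.57157636] 0.010410895630858645
```

View pics/s23.png

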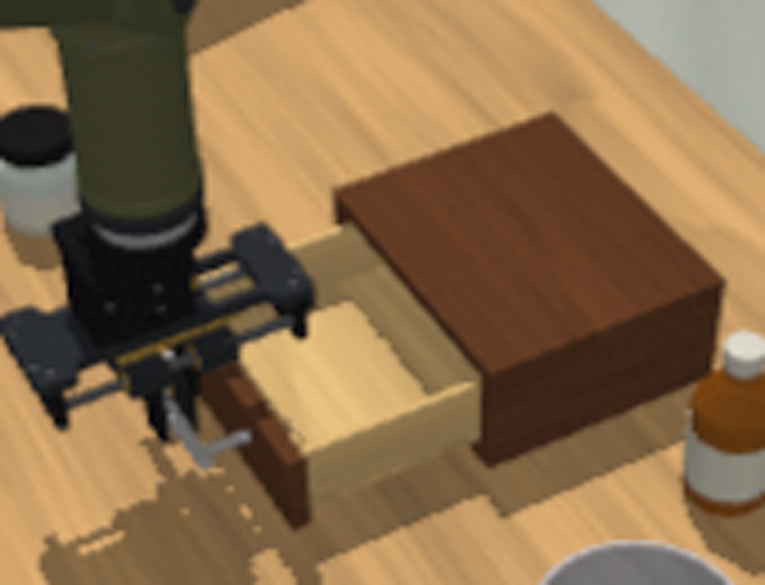

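Call:
carry_out:
  targets:
    - [[0, 0, 0], [0, 0, 0]]
    - [[0, 0, 0], [0, 0, 0]]
    - [[0, 0, 0], [0, 0, 0]]
    - [[0, 0, 0], [0, 0, 0]]
    - [[0, -15, 0], [0, 0, 0]]
    - [[0, -35, 0], [0, 0, 0]]
    - [[0, -45, 0], [0, 0, 0]]
    - [[0, -40, 0], [0, 0, 0]]
    - [[0, 0, 0], [0, -8, 0]]
    - [[0, 0, 0], [0, -8, 0]]
    - [[0, 0, 0], [0, -8, 0]]
    - [[0, 0, 0], [0, -8, 0]]
  jaw: 0.3

```text
time_s: 33.8
tool_pos: [0.4756, 0.2492, 0.1473]
tool_rot: [-90.1, -0.0, 32.4]
force: [-0.4, 0.4, 0.0]
grip_width: 0.0263
```

Call:
carry_out:
  targets:
    - [[0, 0, 0], [0, -8, 0]]
    - [[0, 0, 0], [0, -8, 0]]
    - [[0, 0, 0], [0, -8, 0]]
    - [[0, 0, 0], [0, -8, 0]]
    - [[0, 0, 0], [0, -8, 0]]
    - [[0, 0, 0], [0, -7.4, 0]]
    - [[0, 0, 0], [0, 0, 0]]
  jaw: 0.5

```text
time_s: 34.5
tool_pos: [0.4756, 0.2492, 0.1468]
tool_rot: [-90.0, -0.0, 79.5]
force: [0.2, 0.5, 0.1]
grip_width: 0.0434
```

```bash
python3 - <<'E'
from h import *
o=env.get_obs();print(o["tool_pos"],o["tool_rot"],o["grip_width"],o["qpos"])
go([.4306,.0327,.06],79.4)
crop("top","t24.png",(220,90,460,290),3)
E
python3 meas.py
```

```text
[0.47558581 0.249168   0.14683075] [-9.00174961e+01 -7.07973469e-03  7.94526315e+01] 0.04338258492296446 [ 31.06819218  18.90972336 -71.6853213  101.22869357  18.72732515
  73.47900536  34.30389772]
shift [-221.1  113.8    4.6] turn [0.02 0.05 0.01]
top
 block [ 0.5091 -0.1501] 3.8 58 [0.012 0.052]
 block [ 0.4428 -0.0651] 170.4 62 [0.012 0.055]
 block [0.4292 0.0336] 168.4 67 [0.013 0.054]
 cup [0.5178 0.02  ] 86 [339.4 209.6]
 cup [ 0.5059 -0.0513] 89 [361.2 212.6]
 cup [ 0.423  -0.1501] 95 [392.2 237.2]
side
 block [0.4308 0.0343] 167.9 156 [0.025 0.058]
 block [ 0.444  -0.0645] 170.6 157 [0.021 0.06 ]
 block [ 0.5094 -0.1492] 3.4 157 [0.019 0.061]
 cup [0.52   0.0231] 158 [318.1 245.6]
 cup [ 0.5082 -0.0484] 174 [327.3 265.7]
 cup [ 0.4255 -0.1474] 208 [318.3 308.1]
[] []
```

View pics/t24.png

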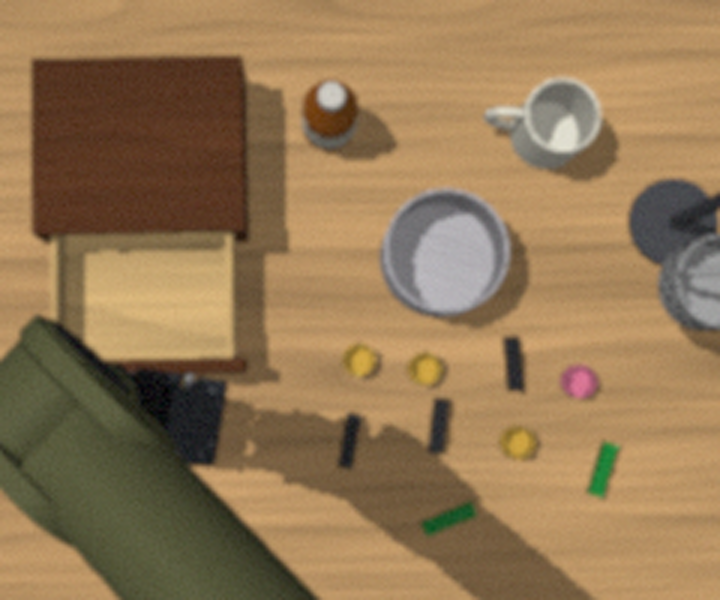

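Call:
carry_out:
  targets:
    - [[-20, 0, 0], [0, 0, 0]]
    - [[-40, 0, 1], [0, 0, 0]]
    - [[-40, 0, 1], [0, 0, 0]]
    - [[-40, 0, 1], [0, 0, 0]]
    - [[-40, 0, 1], [0, 0, 0]]
    - [[-30, 0, 0], [0, 0, 0]]
    - [[-11, 0, 0], [0, 0, 0]]
    - [[0, 30, 0], [0, 0, 0]]
    - [[0, 40, 0], [0, 0, 0]]
    - [[0, 30, 0], [0, 0, 0]]
    - [[0, 14, 0], [0, 0, 0]]
    - [[0, 0, 0], [0, 0, 0]]

```text
time_s: 36.05
tool_pos: [0.4291, 0.0348, 0.0303]
tool_rot: [-89.7, -0.2, 79.6]
force: [-0.9, 1.0, -0.4]
grip_width: 0.0433
```

Run:
```python
from h import *
o=env.get_obs();print(o["tool_pos"],o["tool_rot"],o["grip_width"],o["qpos"])
go([.4303,.0333,.004],79)
crop("side","s25.png",(240,180,360,300),5)
```

```text
[0.42912919 0.03476242 0.03032757] [-89.71369169  -0.19965931  79.56234117] 0.04327756821798332 [ 62.72877514   8.11687233 -72.56848282 121.60368709   8.95468868
  56.47603851  64.8883117 ]
shift [-1.4 53.3 -1.7] turn [-0.29  0.56  0.2 ]
```

View pics/s25.png

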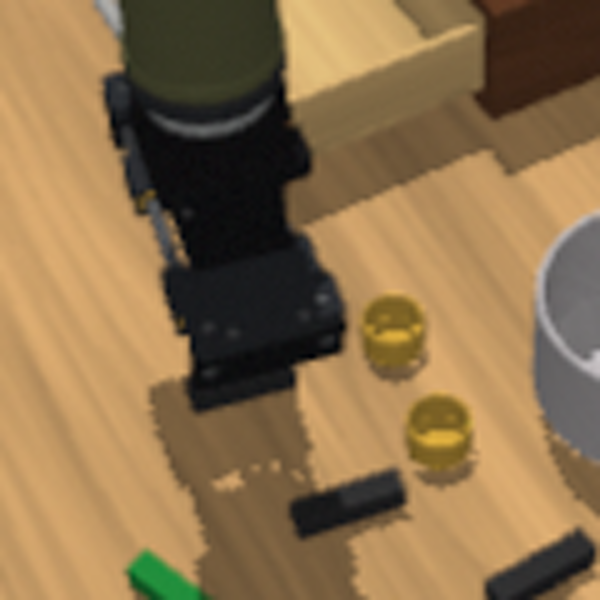

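Call:
carry_out:
  targets:
    - [[-1, 20, -1], [0, 0, 0]]
    - [[0, 15, -1], [0, 0, 0]]
    - [[0, 8, 0], [0, 0, 0]]
    - [[0, 6, 0], [0, 0, 0]]
    - [[0, 4, 0], [0, 0, 0]]
    - [[0, 0, 0], [0, 0, 0]]
    - [[0, 0, 0], [0, 0, 0]]

```text
time_s: 36.8
tool_pos: [0.4333, 0.0313, -0.0205]
tool_rot: [-90.1, 0.0, 79.4]
force: [0.5, 0.6, 0.7]
grip_width: 0.0438
```

Call:
carry_out:
  targets:
    - [[0, 0, 0], [0, 0, 0]]
    - [[0, 0, 0], [0, 0, 0]]
    - [[0, 0, 0], [0, 0, 0]]
    - [[0, 0, 0], [0, 0, 0]]
    - [[0, 0, 0], [0, 0, 0]]
    - [[0, 0, 0], [0, 0, 0]]
  jaw: 0
  squeeze: 20

```text
time_s: 37.4
tool_pos: [0.4329, 0.0314, -0.0209]
tool_rot: [-90.0, -0.0, 79.4]
force: [0.4, 1.0, 0.8]
grip_width: 0.0157
```

Call:
carry_out:
  targets:
    - [[0, -15, 0], [0, 0, 0]]
    - [[0, -35, 0], [0, 0, 0]]
    - [[0, -45, 0], [0, 0, 0]]
    - [[0, -35, 0], [0, 0, 0]]
    - [[0, 0, 0], [0, 0, 0]]

```text
time_s: 37.9
tool_pos: [0.4367, 0.0302, 0.1133]
tool_rot: [-90.6, 0.5, 79.4]
force: [-0.1, -0.1, 0.2]
grip_width: 0.0156
```

Run:
```python
from h import *
o=env.get_obs();print(o["tool_pos"],o["tool_rot"],o["grip_width"],o["qpos"])
go([.588,.20,.135],85)
```

```text
[0.43669748 0.03024109 0.11334304] [-90.62968674   0.49952067  79.39168664] 0.015585420409535462 [ 72.60063104  -9.3976559  -73.94278493 116.26075366  -9.20451484
  66.11600653  81.93414069]
shift [ 194.8    4.9 -117.4] turn [ 0.6  -5.61 -0.53]
```

Call:
carry_out:
  targets:
    - [[17, 0, -10], [0, 0, 0]]
    - [[34, 0, -20], [0, 0, 0]]
    - [[34, 0, -20], [0, 0, 0]]
    - [[34, 0, -20], [0, 0, 0]]
    - [[34, 0, -20], [0, 0, 0]]
    - [[30, 0, -18], [0, 0, 0]]
    - [[12, 0, -9], [0, 0, 0]]
    - [[0, 0, 0], [0, -5, 0]]
    - [[0, 0, 0], [0, 0, 0]]
    - [[0, 0, 0], [0, 0, 0]]

```text
time_s: 38.9
tool_pos: [0.574, 0.1923, 0.1091]
tool_rot: [-89.8, 0.0, 84.4]
force: [0.3, -0.2, 0.1]
grip_width: 0.0158
```

Run:
```python
from h import *
o=env.get_obs();print(o["tool_pos"],o["tool_rot"],o["grip_width"],o["qpos"])
go([.588,.20,.035],85)
crop("side","s26.png",(250,100,390,240),4)
crop("top","t26.png",(220,90,360,230),4)
cv2.imwrite("pics/ts26.png",cv2.resize(np.hstack([cv2.imread("pics/s26.png"),cv2.imread("pics/t26.png")]),(800,400)))
```

```text
[0.57396596 0.19227373 0.10912732] [-8.97846923e+01  2.53748252e-02  8.44487052e+01] 0.015818114817850653 [ 28.55070636  30.64199786 -65.08761732  94.14406245  28.60245867
  74.12513612  42.78166413]
shift [  9.1 101.1 -13.6] turn [-0.22 -0.55 -0.02]
```

View pics/ts26.png

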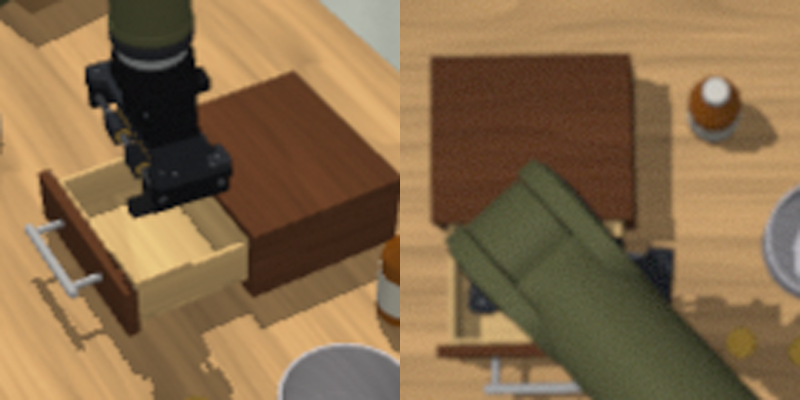

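Call:
carry_out:
  targets:
    - [[8, 0, -7], [0, 0, 0]]
    - [[0, 20, -6], [0, 0, 0]]
    - [[0, 25, 0], [0, 0, 0]]
    - [[0, 25, 0], [0, 0, 0]]
    - [[0, 15, 0], [0, 0, 0]]
    - [[0, 8, 0], [0, 0, 0]]
    - [[0, 5, 0], [0, 0, 0]]
    - [[0, 0, 0], [0, 0, 0]]
    - [[0, 0, 0], [0, 0, 0]]

```text
time_s: 39.9
tool_pos: [0.5888, 0.1996, 0.0133]
tool_rot: [-90.0, -0.0, 84.5]
force: [0.9, -0.1, 0.5]
grip_width: 0.0158
```

Call:
carry_out:
  targets:
    - [[0, 0, 0], [0, 0, 0]]
    - [[0, 0, 0], [0, 0, 0]]
    - [[0, 0, 0], [0, 0, 0]]
    - [[0, 0, 0], [0, 0, 0]]
    - [[0, -25, 0], [0, 0, 0]]
    - [[0, -40, 0], [0, 0, 0]]
    - [[0, -40, 0], [0, 0, 0]]
    - [[0, 0, 0], [0, 0, 0]]
  jaw: 0.35

```text
time_s: 40.7
tool_pos: [0.5914, 0.2015, 0.1235]
tool_rot: [-90.4, -0.2, 84.6]
force: [1.3, 0.7, -0.0]
grip_width: 0.0303
```

```bash
python3 - <<'E'
from h import *
o=env.get_obs();print(o["tool_pos"],o["tool_rot"],o["grip_width"],o["qpos"])
crop("side","s27.png",(250,100,390,300),3)
E
python3 meas.py | grep block
```

```text
[0.5913768  0.20154474 0.12345566] [-90.38496083  -0.22723994  84.55199916] 0.030316344684445416 [ 26.64052907  31.55998071 -64.53627526  91.05258348  29.26657809
  75.64745287  42.71907403]
 block [ 0.44   -0.0086] 42.3 327 [0.014 0.286]
 block [ 0.5094 -0.1503] 3.4 60 [0.013 0.051]
 block [ 0.4462 -0.0649] 172.9 73 [0.014 0.053]
 block [ 0.4456 -0.0636] 174.5 168 [0.022 0.059]
 block [ 0.5093 -0.1491] 3.4 156 [0.019 0.061]
```

View pics/s27.png

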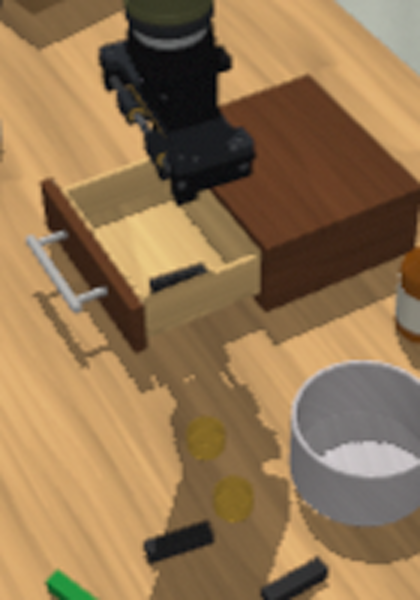

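Run:
```python
from h import *
go([.4448,-.0646,.06],83)
```

```text
shift [-275.6   83.8  116.8] turn [-0.22  1.55 -0.06]
```

Call:
carry_out:
  targets:
    - [[-20, 0, 8], [0, 0, 0]]
    - [[-37, 0, 16], [0, 0, 0]]
    - [[-37, 0, 16], [0, 0, 0]]
    - [[-37, 0, 16], [0, 0, 0]]
    - [[-37, 0, 16], [0, 0, 0]]
    - [[-37, 0, 16], [0, 0, 0]]
    - [[-37, 0, 16], [0, 0, 0]]
    - [[-33, 0, 13], [0, 1.5, 0]]
    - [[0, 25, 0], [0, 0, 0]]
    - [[0, 35, 0], [0, 0, 0]]
    - [[0, 24, 0], [0, 0, 0]]
    - [[0, 0, 0], [0, 0, 0]]
  jaw: 0.5

```text
time_s: 42.25
tool_pos: [0.4421, -0.0625, 0.0307]
tool_rot: [-89.5, -0.2, 83.1]
force: [-0.5, -0.0, 0.9]
grip_width: 0.0435
```

Run:
```python
from h import *
o=env.get_obs();print(o["tool_pos"],o["tool_rot"],o["grip_width"],o["qpos"])
go([.4448,-.0646,.004],83)
```

```text
[ 0.44214356 -0.06251045  0.03070241] [-89.51893417  -0.16269687  83.08597194] 0.043503803512286075 [ 73.63172454  13.55655466 -73.14327578 119.36738898  15.08346177
  58.01548652  75.79990561]
shift [-1.9 53.7 -3.3] turn [-0.48  0.09  0.16]
```

Call:
carry_out:
  targets:
    - [[0, 20, 0], [0, 0, 0]]
    - [[0, 15, 0], [0, 0, 0]]
    - [[0, 8, 0], [0, 0, 0]]
    - [[0, 6, 0], [0, 0, 0]]
    - [[0, 3, 0], [0, 0, 0]]
    - [[0, 0, 0], [0, 0, 0]]
    - [[0, 0, 0], [0, 0, 0]]

```text
time_s: 42.95
tool_pos: [0.446, -0.0635, -0.0178]
tool_rot: [-89.9, 0.0, 83.0]
force: [0.3, 0.3, 0.1]
grip_width: 0.0436
```

Run:
```python
from h import *
o=env.get_obs();print(o["tool_pos"],o["tool_rot"])
go([.4448,-.0646,.004],83)
crop("side","s28.png",(270,220,370,320),5)
```

```text
[ 0.44596678 -0.06353961 -0.0177575 ] [-8.99487355e+01  2.77986266e-02  8.30492306e+01]
shift [-1.2  5.2  1. ] turn [-0.05  0.05 -0.03]
```

View pics/s28.png

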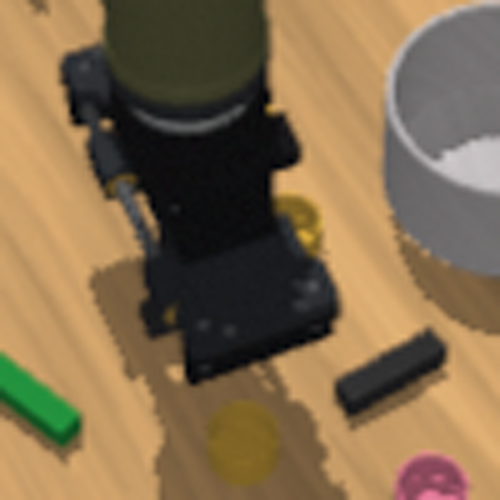

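Call:
carry_out:
  targets:
    - [[-1, 2, 0], [0, 0, 0]]
    - [[0, 2, 0], [0, 0, 0]]
    - [[0, 0, 0], [0, 0, 0]]

```text
time_s: 43.3
tool_pos: [0.4451, -0.0645, -0.0225]
tool_rot: [-89.9, 0.0, 83.0]
force: [-0.2, 0.4, 0.3]
grip_width: 0.0433
```

Call:
carry_out:
  targets:
    - [[0, 0, 0], [0, 0, 0]]
    - [[0, 0, 0], [0, 0, 0]]
    - [[0, 0, 0], [0, 0, 0]]
    - [[0, 0, 0], [0, 0, 0]]
    - [[0, 0, 0], [0, 0, 0]]
    - [[0, 0, 0], [0, 0, 0]]
    - [[0, -15, 0], [0, 0, 0]]
    - [[0, -35, 0], [0, 0, 0]]
    - [[0, -45, 0], [0, 0, 0]]
    - [[0, -40, 0], [0, 0, 0]]
    - [[0, 0, 0], [0, 0, 0]]
  jaw: 0
  squeeze: 20

```text
time_s: 44.4
tool_pos: [0.4497, -0.0658, 0.1177]
tool_rot: [-90.4, 0.7, 83.0]
force: [0.5, -0.1, 0.0]
grip_width: 0.0159
```

Run:
```python
from h import *
go([.588,.25,.14],86)
```

```text
shift [330.3   1.6 -98.9] turn [ 0.42 -2.96 -0.66]
```

Call:
carry_out:
  targets:
    - [[20, 0, -6], [0, 0, 0]]
    - [[42, 0, -13], [0, 0, 0]]
    - [[44, 0, -14], [0, 0, 0]]
    - [[44, 0, -14], [0, 0, 0]]
    - [[44, 0, -14], [0, 0, 0]]
    - [[44, 0, -14], [0, 0, 0]]
    - [[44, 0, -14], [0, 0, 0]]
    - [[32, 0, -10], [0, 0, 0]]
    - [[16, 0, -6], [0, -2, 0]]
    - [[0, 0, 0], [0, 0, 0]]
    - [[0, 0, 0], [0, 0, 0]]

```text
time_s: 45.5
tool_pos: [0.5889, 0.2501, 0.1108]
tool_rot: [-89.8, 0.1, 85.1]
force: [-0.7, -0.4, -0.1]
grip_width: 0.0156
```

Run:
```python
from h import *
o=env.get_obs();print(o["tool_pos"],o["grip_width"],o["qpos"])
go([.588,.25,.036])
```

```text
[0.58893459 0.2501414  0.11083268] 0.015597822340264756 [ 19.53800785  33.9960864  -62.3107252   88.89455446  30.55489467
  76.09311981  38.72238062]
shift [-1.000e-01  1.018e+02  5.000e-01] turn [0. 0. 0.]
```

Call:
carry_out:
  targets:
    - [[0, 20, 0], [0, 0, 0]]
    - [[0, 25, 0], [0, 0, 0]]
    - [[0, 25, 0], [0, 0, 0]]
    - [[0, 15, 0], [0, 0, 0]]
    - [[0, 8, 0], [0, 0, 0]]
    - [[0, 7, 0], [0, 0, 0]]
    - [[0, 0, 0], [0, 0, 0]]
    - [[0, 0, 0], [0, 0, 0]]

```text
time_s: 46.3
tool_pos: [0.5901, 0.2508, 0.0133]
tool_rot: [-90.0, -0.0, 85.0]
force: [-0.3, -0.0, 0.2]
grip_width: 0.0157
```

Call:
carry_out:
  targets:
    - [[0, 0, 0], [0, 0, 0]]
    - [[0, 0, 0], [0, 0, 0]]
    - [[0, 0, 0], [0, 0, 0]]
    - [[0, 0, 0], [0, 0, 0]]
    - [[0, -25, 0], [0, 0, 0]]
    - [[0, -40, 0], [0, 0, 0]]
    - [[0, -40, 0], [0, 0, 0]]
    - [[0, 0, 0], [0, 0, 0]]
  jaw: 0.35

```text
time_s: 47.1
tool_pos: [0.5926, 0.2531, 0.1237]
tool_rot: [-90.4, -0.3, 85.1]
force: [0.1, 1.1, 0.6]
grip_width: 0.0306
```

```bash
python3 - <<'E'
from h import *
o=env.get_obs();print(o["tool_pos"],o["tool_rot"],o["grip_width"])
crop("side","s29.png",(250,100,390,300),3)
go([.5093,-.1495,.06],93.4)
E
python3 meas.py
```

```text
[0.59260714 0.25311311 0.12368959] [-90.37420087  -0.27653793  85.05570548] 0.030551843035510614
shift [-407.2   86.6   47.5] turn [ 0.2  -8.35  0.13]
top
 block [ 0.5085 -0.1502] 3.8 57 [0.013 0.051]
 block [0.4093 0.0086] 46.4 229 [0.013 0.219]
 cup [0.5183 0.0216] 85 [338.9 209.4]
 cup [ 0.5061 -0.0511] 86 [361.1 212.6]
 cup [ 0.4237 -0.15  ] 96 [392.1 237. ]
side
 block [ 0.5094 -0.1492] 3.7 155 [0.019 0.061]
 cup [0.5199 0.023 ] 161 [318.1 245.6]
 cup [ 0.5082 -0.0486] 177 [327.3 265.8]
 cup [ 0.4254 -0.1472] 213 [318.2 308.1]
[] []
```

View pics/s29.png

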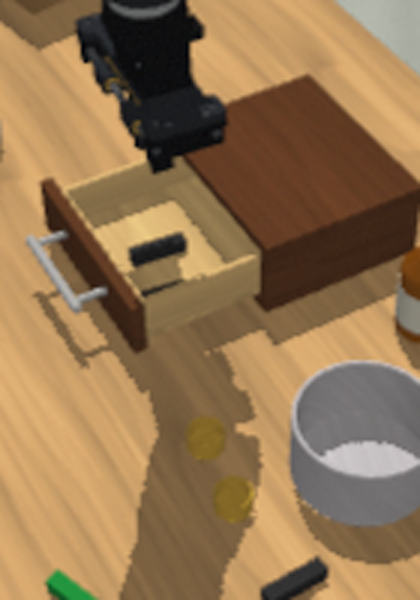

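Call:
carry_out:
  targets:
    - [[-22, 0, 2], [0, 0, 0]]
    - [[-45, 0, 5], [0, 0, 0]]
    - [[-48, 0, 6], [0, 0, 0]]
    - [[-48, 0, 6], [0, 0, 0]]
    - [[-48, 0, 6], [0, 0, 0]]
    - [[-48, 0, 6], [0, 0, 0]]
    - [[-48, 0, 6], [0, 0, 0]]
    - [[-48, 0, 5], [0, 0, 0]]
    - [[-35, 0, 4], [0, 0, 0]]
    - [[-16, 0, 0], [0, 0, 0]]
    - [[0, 0, 0], [0, -8, 0]]
    - [[0, 0, 0], [0, 0, 0]]
  jaw: 0.5

```text
time_s: 48.65
tool_pos: [0.5088, -0.1494, 0.1171]
tool_rot: [-89.9, -0.1, 93.1]
force: [0.2, 0.4, -1.0]
grip_width: 0.0439
```

Run:
```python
from h import *
o=env.get_obs();print(o["tool_pos"],o["tool_rot"],o["grip_width"],o["qpos"])
go([.5092,-.1495,.03],93.6)
```

```text
[ 0.5088222  -0.14937959  0.11711479] [-89.88680442  -0.11910109  93.08298059] 0.04390408045553974 [ 75.63712818  21.09089786 -72.66880145 103.97927344  21.20848182
  70.88000182  89.92366132]
shift [ -0.4 114.1  -0.6] turn [-0.11 -0.52  0.12]
```

Call:
carry_out:
  targets:
    - [[0, 25, 0], [0, 0, 0]]
    - [[0, 35, 0], [0, 0, 0]]
    - [[0, 35, 0], [0, 0, 0]]
    - [[0, 20, 0], [0, 0, 0]]
    - [[0, 12, 0], [0, 0, 0]]
    - [[0, 8, 0], [0, 0, 0]]
    - [[0, 4, 0], [0, 0, 0]]
    - [[0, 0, 0], [0, 0, 0]]
    - [[0, 0, 0], [0, 0, 0]]

```text
time_s: 49.55
tool_pos: [0.5094, -0.1502, -0.0206]
tool_rot: [-90.0, 0.0, 93.0]
force: [-0.4, 0.1, 0.7]
grip_width: 0.0437
```

Call:
carry_out:
  targets:
    - [[0, 0, 0], [0, 0, 0]]
    - [[0, 0, 0], [0, 0, 0]]
    - [[0, 0, 0], [0, 0, 0]]
    - [[0, 0, 0], [0, 0, 0]]
    - [[0, 0, 0], [0, 0, 0]]
    - [[0, 0, 0], [0, 0, 0]]
    - [[0, -15, 0], [0, 0, 0]]
    - [[0, -35, 0], [0, 0, 0]]
    - [[0, -45, 0], [0, 0, 0]]
    - [[0, -40, 0], [0, 0, 0]]
    - [[0, 0, 0], [0, 0, 0]]
  jaw: 0
  squeeze: 20

```text
time_s: 50.65
tool_pos: [0.513, -0.1503, 0.1196]
tool_rot: [-90.4, 0.2, 93.1]
force: [0.5, 0.7, -0.0]
grip_width: 0.0159
```

Run:
```python
from h import *
go([.588,.30,.14],93)
```

```text
shift [445.6   5.4 -99. ] turn [ 0.39  0.07 -0.25]
```

Call:
carry_out:
  targets:
    - [[20, 0, -5], [0, 0, 0]]
    - [[44, 0, -10], [0, 0, 0]]
    - [[47, 0, -11], [0, 0, 0]]
    - [[47, 0, -11], [0, 0, 0]]
    - [[47, 0, -11], [0, 0, 0]]
    - [[47, 0, -11], [0, 0, 0]]
    - [[47, 0, -11], [0, 0, 0]]
    - [[47, 0, -11], [0, 0, 0]]
    - [[47, 0, -11], [0, 0, 0]]
    - [[32, 0, -7], [0, 0, 0]]
    - [[16, 0, -3], [0, 0, 0]]
    - [[0, 0, 0], [0, 0, 0]]

```text
time_s: 51.85
tool_pos: [0.5856, 0.2996, 0.1134]
tool_rot: [-89.8, -0.1, 93.4]
force: [-0.1, -0.2, -0.0]
grip_width: 0.016
```

Run:
```python
from h import *
for i in range(3): env.read_camera("side")
o=env.get_obs();print(o["tool_pos"],o["grip_width"],o["qpos"])
go([.588,.295,.036])
```

```text
[0.58748944 0.29415832 0.11317085] 0.01571482478337318 [ 14.32044378  35.89097338 -61.94011083  86.20118155  31.99609993
  77.33995568  42.76727154]
shift [  0.9 104.2  -0.8] turn [0. 0. 0.]
```

Call:
carry_out:
  targets:
    - [[0, 20, 0], [0, 0, 0]]
    - [[0, 25, 0], [0, 0, 0]]
    - [[0, 25, 0], [0, 0, 0]]
    - [[0, 15, 0], [0, 0, 0]]
    - [[0, 8, 0], [0, 0, 0]]
    - [[0, 8, 0], [0, 0, 0]]
    - [[0, 0, 0], [0, 0, 0]]
    - [[0, 0, 0], [0, 0, 0]]

```text
time_s: 52.8
tool_pos: [0.5875, 0.296, 0.0133]
tool_rot: [-90.0, -0.0, 93.0]
force: [0.4, -0.0, -0.3]
grip_width: 0.0162
```

Call:
carry_out:
  targets:
    - [[0, 0, 0], [0, 0, 0]]
    - [[0, 0, 0], [0, 0, 0]]
    - [[0, 0, 0], [0, 0, 0]]
    - [[0, 0, 0], [0, 0, 0]]
    - [[0, -25, 0], [0, 0, 0]]
    - [[0, -40, 0], [0, 0, 0]]
    - [[0, -40, 0], [0, 0, 0]]
    - [[0, 0, 0], [0, 0, 0]]
  jaw: 0.35

```text
time_s: 53.6
tool_pos: [0.5899, 0.2986, 0.1239]
tool_rot: [-90.4, -0.3, 93.1]
force: [-0.2, 0.9, -0.1]
grip_width: 0.0305
```

Run:
```python
from h import *
o=env.get_obs();print(o["tool_pos"],o["tool_rot"],o["grip_width"])
crop("side","s30.png",(250,100,390,230),4.5)
go([.4735,.25,.14],0)
```

```text
[0.58991088 0.29858947 0.12391078] [-90.39497396  -0.26777599  93.05376364] 0.030464681423560458
shift [-41.1   7.4 117.7] turn [4.000e-02 9.304e+01 2.700e-01]
```

View pics/s30.png

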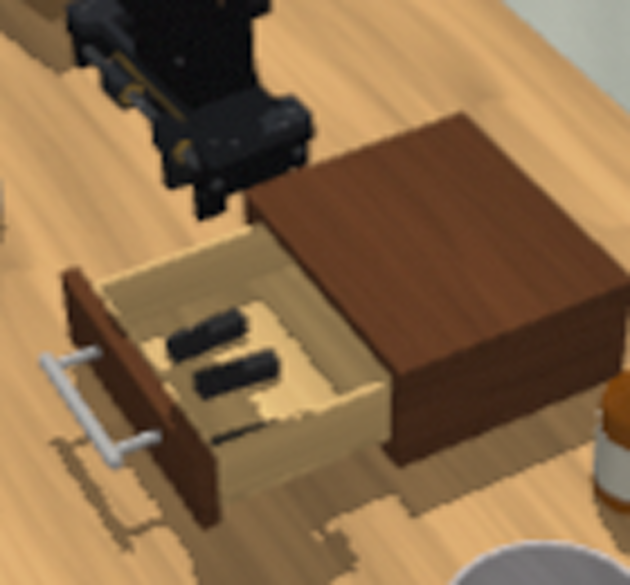

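Run:
```python
from h import *
go([.438,.25,.13],90)
```

```text
shift [-39.2  17.3 153.2] turn [0.2  3.05 0.15]
```

Call:
carry_out:
  targets:
    - [[-8, 0, 25], [0, 0, 0]]
    - [[-10, 0, 40], [0, 0, 0]]
    - [[-10, 0, 40], [0, 0, 0]]
    - [[-10, 0, 34], [0, 3, 0]]
    - [[0, 0, 10], [0, 0, 0]]
    - [[0, 0, 0], [0, 0, 0]]
    - [[0, 0, 0], [0, 0, 0]]
  jaw: 0

```text
time_s: 54.35
tool_pos: [0.4412, 0.2497, 0.1174]
tool_rot: [-89.9, 0.0, 90.0]
force: [0.9, -1.3, -0.8]
grip_width: -0.0001
```

Run:
```python
from h import *
o=env.get_obs();print(o["tool_pos"],o["tool_rot"],o["grip_width"],o["qpos"])
go([.438,.25,.038],90)
```

```text
[0.44118547 0.24971662 0.11743702] [-8.99284432e+01  2.54981005e-02  9.00017653e+01] -0.00010460331186582439 [ 34.15555214  16.67144239 -74.70516373 107.02945499  17.16635849
  69.40251824  43.86712529]
shift [  0.3 106.4   3.1] turn [-0.07  0.   -0.03]
```

Call:
carry_out:
  targets:
    - [[0, 20, 3], [0, 0, 0]]
    - [[0, 30, 0], [0, 0, 0]]
    - [[0, 30, 0], [0, 0, 0]]
    - [[0, 18, 0], [0, 0, 0]]
    - [[0, 8, 0], [0, 0, 0]]
    - [[0, 0, 0], [0, 0, 0]]
    - [[0, 0, 0], [0, 0, 0]]

```text
time_s: 55.05
tool_pos: [0.4381, 0.2513, 0.0123]
tool_rot: [-89.9, -0.1, 90.1]
force: [-0.2, 0.1, 0.2]
grip_width: 0.0007
```

Run:
```python
from h import *
o=env.get_obs();print(o["tool_pos"],o["force"],o["qpos"])
crop("side","s31.png",(230,110,350,220),5)
```

```text
[0.43805541 0.25125118 0.01234673] [-0.23962944  0.12612296  0.21892485] [ 25.06010486  24.72615353 -66.53461669 113.15096587  26.37301119
  59.30010738  36.45286765]
```

View pics/s31.png

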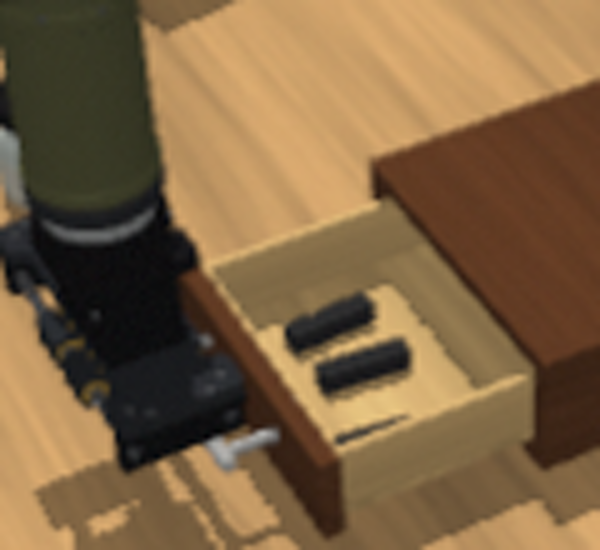

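Call:
carry_out:
  targets:
    - [[0, 0, -8], [0, 0, 0]]
    - [[0, 0, -8], [0, 0, 0]]
    - [[0, 0, -10], [0, 0, 0]]
    - [[0, 0, -12], [0, 0, 0]]
    - [[0, 0, -12], [0, 0, 0]]
    - [[0, 0, -12], [0, 0, 0]]
    - [[0, 0, -12], [0, 0, 0]]
    - [[0, 0, -12], [0, 0, 0]]
    - [[0, 0, -12], [0, 0, 0]]
    - [[0, 0, -10], [0, 0, 0]]
    - [[0, 0, -8], [0, 0, 0]]
    - [[0, 0, 0], [0, 0, 0]]

```text
time_s: 56.3
tool_pos: [0.5549, 0.2504, 0.0115]
tool_rot: [-90.0, -0.1, 90.0]
force: [1.0, -0.2, -0.2]
grip_width: 0.0006
```

Call:
carry_out:
  targets:
    - [[0, 0, -5], [0, 0, 0]]
    - [[0, 0, -5], [0, 0, 0]]
    - [[0, 0, -5], [0, 0, 0]]
    - [[0, 0, 0], [0, 0, 0]]

```text
time_s: 56.7
tool_pos: [0.5694, 0.2504, 0.0116]
tool_rot: [-90.0, -0.0, 90.0]
force: [0.6, 0.1, 0.4]
grip_width: 0.0006
```

Run:
```python
from h import *
o=env.get_obs();print(o["tool_pos"],o["force"],o["tool_rot"])
crop("side","s32.png",(270,110,390,220),5)
```

```text
[0.56938943 0.25036743 0.01161137] [0.59611405 0.14979616 0.37705035] [-8.99593286e+01 -1.68163896e-02  9.00171002e+01]
```

View pics/s32.png

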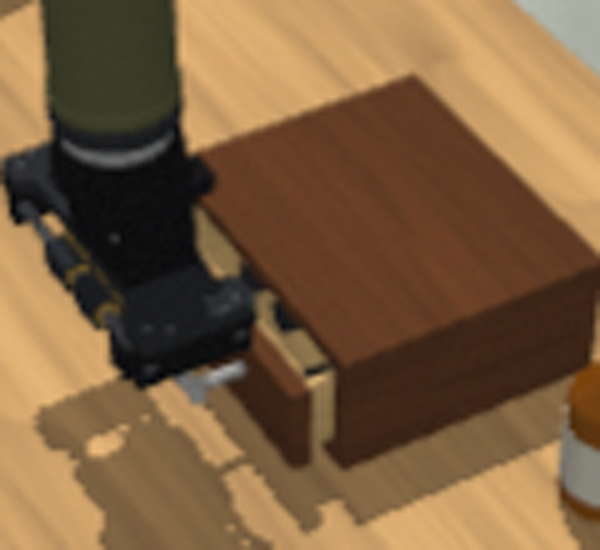

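Call:
carry_out:
  targets:
    - [[0, 0, -5], [0, 0, 0]]
    - [[0, 0, -5], [0, 0, 0]]
    - [[0, 0, -4], [0, 0, 0]]
    - [[0, 0, 0], [0, 0, 0]]

```text
time_s: 57.15
tool_pos: [0.5835, 0.2503, 0.0115]
tool_rot: [-90.0, -0.0, 90.0]
force: [-0.5, 1.0, -0.6]
grip_width: 0.0004
```

Call:
carry_out:
  targets:
    - [[0, 0, -3], [0, 0, 0]]
    - [[0, 0, -3], [0, 0, 0]]
    - [[0, 0, 0], [0, 0, 0]]

```text
time_s: 57.45
tool_pos: [0.5885, 0.2505, 0.0114]
tool_rot: [-89.9, -0.0, 90.0]
force: [-0.7, -0.6, -0.9]
grip_width: 0.0006
```

Call:
carry_out:
  targets:
    - [[0, 0, -2], [0, 0, 0]]
    - [[0, 0, -2], [0, 0, 0]]
    - [[0, 0, 0], [0, 0, 0]]

```text
time_s: 57.75
tool_pos: [0.5886, 0.2504, 0.0113]
tool_rot: [-89.5, 0.1, 90.1]
force: [-9.8, -3.4, 6.6]
grip_width: 0.0006
```

Run:
```python
from h import *
o=env.get_obs();print(o["tool_pos"],o["force"],o["tool_rot"])
crop("side","s33.png",(270,110,390,220),5)
```

```text
[0.58863382 0.25043207 0.01127312] [-9.79283415 -3.39284036  6.64475455] [-89.51819461   0.13355898  90.11421459]
```

View pics/s33.png

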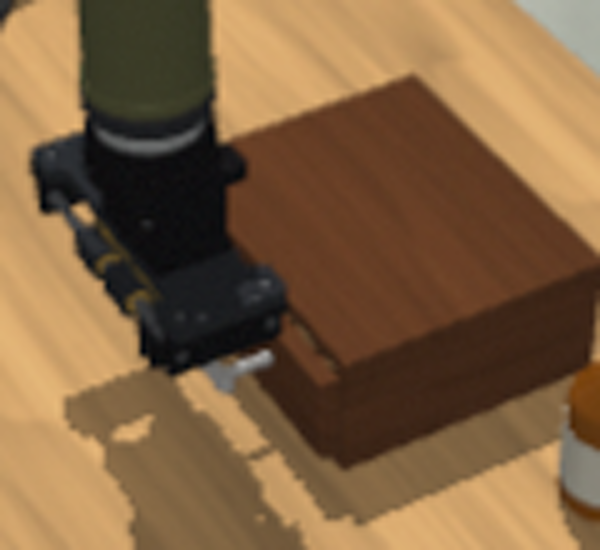

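Call:
carry_out:
  targets:
    - [[0, 0, 8], [0, 0, 0]]
    - [[0, -10, 20], [0, 0, 0]]
    - [[0, -40, 10], [0, 0, 0]]
    - [[0, -45, 0], [0, 0, 0]]
    - [[0, -30, 0], [0, 0, 0]]
    - [[0, 0, 0], [0, 0, 0]]

```text
time_s: 58.4
tool_pos: [0.5575, 0.2525, 0.1417]
tool_rot: [-90.4, -0.2, 90.0]
force: [0.5, -0.0, 0.2]
grip_width: 0.0004
```

```bash
python3 - <<'E'
from h import *
go([.519,.022,.15],60)
crop("side","s34.png",(270,110,390,220),5)
E
python3 meas.py
```

```text
shift [-230.5   17.6   38.8] turn [ 0.37 30.04  0.29]
top
 block [0.3774 0.0477] 45.6 150 [0.015 0.112]
 cup [0.518  0.0216] 83 [338.9 209.5]
 cup [ 0.506  -0.0509] 90 [361.1 212.6]
 cup [ 0.4232 -0.1499] 97 [392.1 237.1]
side
 cup [0.5202 0.0234] 163 [318.1 245.5]
 cup [ 0.5082 -0.0482] 177 [327.2 265.7]
 cup [ 0.4253 -0.147 ] 213 [318.1 308. ]
[] []
```

View pics/s34.png

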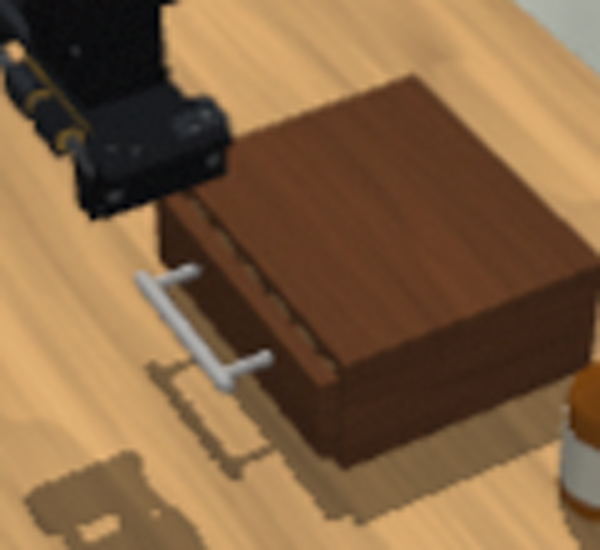

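Run:
```python
from h import *
print("oil",onz("top",(330,122),.13),onz("side",(393,205),.02)); print("mug",onz("top",(407,126.5),.09),onz("side",(441,265),.02))
go([.519,.0225,.10],90)
```

```text
oil [0.77985728 0.04684035 0.13      ] [0.78473393 0.0401779  0.02      ]
mug [ 0.77058601 -0.19610064  0.09      ] [ 0.76623716 -0.19957996  0.02      ]
shift [-227.4   62.4   34.9] turn [-0.21  0.05 -0.03]
```

Call:
carry_out:
  targets:
    - [[-20, 0, 3], [0, 0, 0]]
    - [[-42, 0, 7], [0, 0, 0]]
    - [[-45, 0, 7], [0, 0, 0]]
    - [[-45, 0, 7], [0, 0, 0]]
    - [[-40, 0, 6], [0, 0, 0]]
    - [[-25, 0, 4], [0, 0, 0]]
    - [[-10, 0, 1], [0, 0, 0]]
    - [[0, 30, 0], [0, 0, 0]]
    - [[0, 32, 0], [0, 0, 0]]
    - [[0, 0, 0], [0, 0, 0]]
    - [[0, 0, 0], [0, 0, 0]]
  jaw: 0.65

```text
time_s: 59.85
tool_pos: [0.5195, 0.0252, 0.0748]
tool_rot: [-89.9, -0.1, 90.2]
force: [-0.1, 0.6, 0.7]
grip_width: 0.0564
```

Run:
```python
from h import *
o=env.get_obs();print(o["tool_pos"],o["grip_width"],o["qpos"])
go([.519,.0225,.004],90)
crop("side","s35.png",(260,180,380,300),5)
```

```text
[0.51946078 0.02516945 0.07476208] 0.056404451435786894 [ 53.46646386  20.69100889 -67.9752485  107.96300083  20.94075471
  65.6091621   68.01206339]
shift [-2.8 97.8  0.2] turn [-0.15  0.18  0.09]
```

View pics/s35.png

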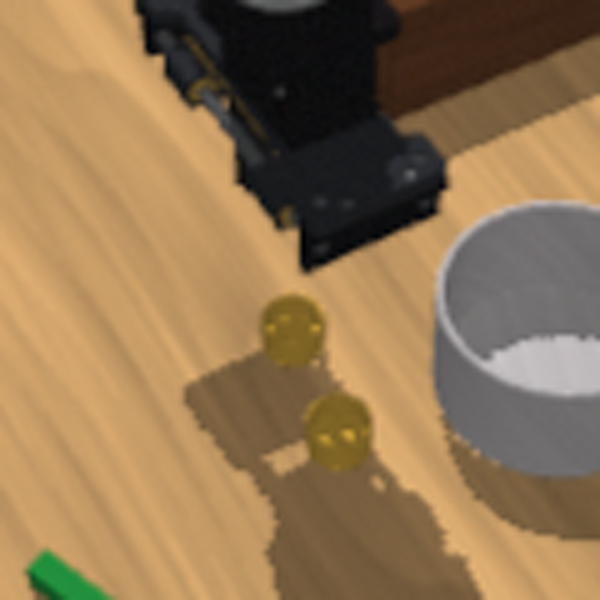

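Call:
carry_out:
  targets:
    - [[-2, 30, 0], [0, 0, 0]]
    - [[0, 30, 0], [0, 0, 0]]
    - [[0, 18, 0], [0, 0, 0]]
    - [[0, 10, 0], [0, 0, 0]]
    - [[0, 5, 0], [0, 0, 0]]
    - [[0, 2, 0], [0, 0, 0]]
    - [[0, 0, 0], [0, 0, 0]]

```text
time_s: 60.6
tool_pos: [0.5202, 0.0216, -0.0197]
tool_rot: [-90.0, -0.0, 90.1]
force: [0.1, 0.6, 0.5]
grip_width: 0.0565
```

Call:
carry_out:
  targets:
    - [[0, 0, 0], [0, 0, 0]]
    - [[0, 0, 0], [0, 0, 0]]
    - [[0, 0, 0], [0, 0, 0]]
    - [[0, 0, 0], [0, 0, 0]]
    - [[0, 0, 0], [0, 0, 0]]
    - [[0, 0, 0], [0, 0, 0]]
    - [[0, -15, 0], [0, 0, 0]]
    - [[0, -35, 0], [0, 0, 0]]
    - [[0, -45, 0], [0, 0, 0]]
    - [[0, -25, 0], [0, 0, 0]]
    - [[0, 0, 0], [0, 0, 0]]
  jaw: 0
  squeeze: 15

```text
time_s: 61.7
tool_pos: [0.5225, 0.0219, 0.1038]
tool_rot: [-90.3, 0.1, 90.0]
force: [0.5, 0.2, -0.1]
grip_width: 0.0347
```

Run:
```python
from h import *
for i in range(3): env.read_camera("side")
go([.6535,-.082,.12],90)
crop("side","s36.png",(260,160,420,300),4)
```

```text
shift [-103.     5.7 -134.5] turn [-0.17  0.03 -0.04]
```

View pics/s36.png

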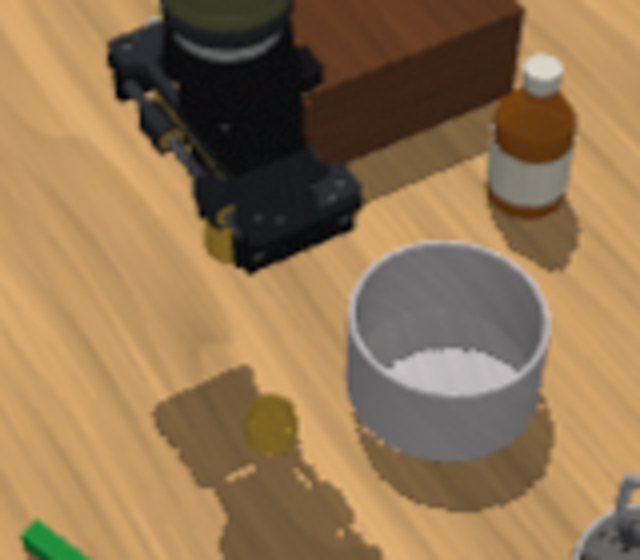

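Call:
carry_out:
  targets:
    - [[-12, 0, -16], [0, 0, 0]]
    - [[-24, 0, -32], [0, 0, 0]]
    - [[-25, 0, -34], [0, 0, 0]]
    - [[-24, 0, -30], [0, 0, 0]]
    - [[-12, 0, -16], [0, 0, 0]]
    - [[-6, 0, -7], [0, 0, 0]]
    - [[0, 0, 0], [0, 0, 0]]
    - [[0, 0, 0], [0, 0, 0]]
    - [[0, 0, 0], [0, 0, 0]]

```text
time_s: 62.8
tool_pos: [0.6538, -0.0799, 0.0994]
tool_rot: [-89.9, -0.0, 90.2]
force: [-1.1, 0.1, -0.4]
grip_width: 0.0344
```

Run:
```python
from h import *
go([.6535,-.082,.022],90)
crop("side","s37.png",(300,140,440,280),4)
```

```text
shift [ -2.1 104.4   0. ] turn [-0.14  0.18  0.  ]
```

View pics/s37.png

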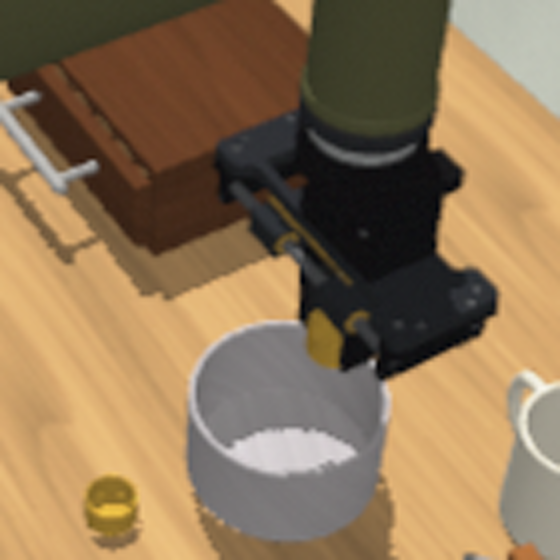

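Call:
carry_out:
  targets:
    - [[0, 20, 0], [0, 0, 0]]
    - [[0, 25, 0], [0, 0, 0]]
    - [[0, 25, 0], [0, 0, 0]]
    - [[0, 12, 0], [0, 0, 0]]
    - [[0, 10, 0], [0, 0, 0]]
    - [[0, 0, 0], [0, 0, 0]]
    - [[0, 0, 0], [0, 0, 0]]

```text
time_s: 63.55
tool_pos: [0.6552, -0.0812, 0.0083]
tool_rot: [-90.0, -0.0, 90.1]
force: [0.0, -0.5, 0.1]
grip_width: 0.0347
```

Call:
carry_out:
  targets:
    - [[0, 0, 0], [0, 0, 0]]
    - [[0, 0, 0], [0, 0, 0]]
    - [[0, 0, 0], [0, 0, 0]]
    - [[0, 0, 0], [0, 0, 0]]
    - [[0, -25, 0], [0, 0, 0]]
    - [[0, -40, 0], [0, 0, 0]]
    - [[0, -35, 0], [0, 0, 0]]
    - [[0, 0, 0], [0, 0, 0]]
  jaw: 0.5

```text
time_s: 64.35
tool_pos: [0.6583, -0.0807, 0.1132]
tool_rot: [-90.4, 0.0, 90.1]
force: [-0.0, 0.5, 0.4]
grip_width: 0.0435
```

```bash
python3 - <<'E'
from h import *
for i in range(3): env.read_camera("side")
go([.507,-.0497,.09],90)
crop("side","s38.png",(300,160,440,300),4)
E
python3 meas.py
```

```text
shift [ 32.1  44.2 147.2] turn [-0.14  0.04 -0.02]
top
 cup [ 0.5063 -0.0512] 90 [361.2 212.5]
 cup [ 0.4231 -0.1502] 97 [392.2 237.2]
side
 cup [ 0.508  -0.0485] 167 [327.2 265.8]
 cup [ 0.4256 -0.1473] 205 [318.2 308.1]
[] []
```

View pics/s38.png

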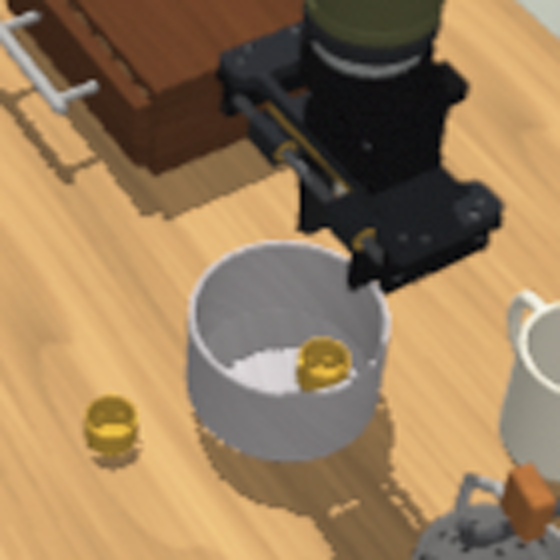

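Cup 1 stands in the tin (crop (323,365)). Next cup 2.

Call:
carry_out:
  targets:
    - [[5, 0, 22], [0, 0, 0]]
    - [[9, 0, 40], [0, 0, 0]]
    - [[9, 0, 42], [0, 0, 0]]
    - [[6, 0, 30], [0, 0, 0]]
    - [[3, 0, 13], [0, 0, 0]]
    - [[0, 20, 0], [0, 0, 0]]
    - [[0, 24, 0], [0, 0, 0]]
    - [[0, 0, 0], [0, 0, 0]]
    - [[0, 0, 0], [0, 0, 0]]
    - [[0, 0, 0], [0, 0, 0]]
  jaw: 0.65

```text
time_s: 65.85
tool_pos: [0.5086, -0.0492, 0.0647]
tool_rot: [-90.0, -0.0, 90.1]
force: [0.4, -0.3, -0.4]
grip_width: 0.0566
```

Run:
```python
from h import *
o=env.get_obs();print(o["qpos"])
go([.507,-.0497,.006],90)
```

```text
[ 62.45980297  19.95806714 -68.11951916 109.83076799  20.62108337
  64.00067314  76.30054548]
shift [-0.5 85.7  1.6] turn [-0.01  0.08  0.01]
```

Call:
carry_out:
  targets:
    - [[0, 25, 2], [0, 0, 0]]
    - [[0, 28, 0], [0, 0, 0]]
    - [[0, 18, 0], [0, 0, 0]]
    - [[0, 9, 0], [0, 0, 0]]
    - [[0, 5, 0], [0, 0, 0]]
    - [[0, 0, 0], [0, 0, 0]]
    - [[0, 0, 0], [0, 0, 0]]

```text
time_s: 66.55
tool_pos: [0.5065, -0.0496, -0.0204]
tool_rot: [-90.0, 0.0, 90.1]
force: [-0.0, -0.6, -0.7]
grip_width: 0.0566
```

Call:
carry_out:
  targets:
    - [[0, 0, 0], [0, 0, 0]]
    - [[0, 0, 0], [0, 0, 0]]
    - [[0, 0, 0], [0, 0, 0]]
    - [[0, 0, 0], [0, 0, 0]]
    - [[0, 0, 0], [0, 0, 0]]
    - [[0, 0, 0], [0, 0, 0]]
    - [[0, -15, 0], [0, 0, 0]]
    - [[0, -35, 0], [0, 0, 0]]
    - [[0, -45, 0], [0, 0, 0]]
    - [[0, -25, 0], [0, 0, 0]]
    - [[0, 0, 0], [0, 0, 0]]
  jaw: 0
  squeeze: 15

```text
time_s: 67.65
tool_pos: [0.5087, -0.0495, 0.1028]
tool_rot: [-90.3, 0.1, 90.1]
force: [0.4, -0.0, -0.8]
grip_width: 0.0344
```

Run:
```python
from h import *
for i in range(3): env.read_camera("side")
go([.6015,-.082,.12],90)
```

```text
shift [-32.1   4.9 -96.5] turn [-0.16  0.03 -0.03]
```

Call:
carry_out:
  targets:
    - [[-5, 0, -15], [0, 0, 0]]
    - [[-11, 0, -33], [0, 0, 0]]
    - [[-10, 0, -29], [0, 0, 0]]
    - [[-5, 0, -14], [0, 0, 0]]
    - [[-1, 0, -5], [0, 0, 0]]
    - [[0, 0, 0], [0, 0, 0]]
    - [[0, 0, 0], [0, 0, 0]]
    - [[0, 0, 0], [0, 0, 0]]

```text
time_s: 68.6
tool_pos: [0.6008, -0.0811, 0.0983]
tool_rot: [-89.8, 0.0, 90.1]
force: [0.6, 1.1, 0.0]
grip_width: 0.0342
```

Run:
```python
from h import *
go([.6015,-.082,.034],90)
crop("side","s39.png",(300,160,440,300),4)
```

```text
shift [-0.9 91.3 -1. ] turn [-0.15  0.1  -0.03]
```

View pics/s39.png

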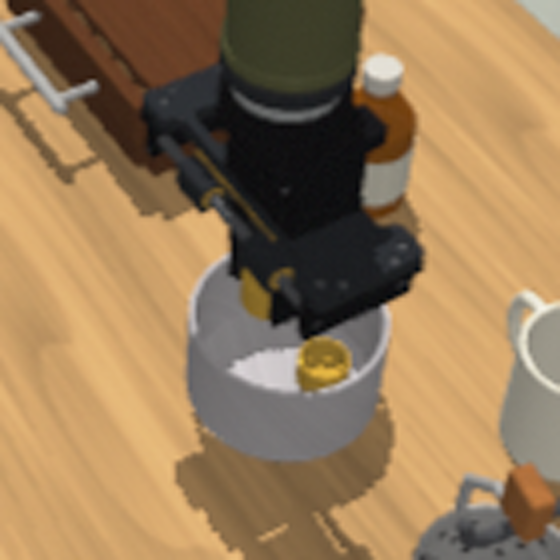

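Call:
carry_out:
  targets:
    - [[0, 20, 0], [0, 0, 0]]
    - [[0, 25, 0], [0, 0, 0]]
    - [[0, 25, 0], [0, 0, 0]]
    - [[0, 12, 0], [0, 0, 0]]
    - [[0, 7, 0], [0, 0, 0]]
    - [[0, 0, 0], [0, 0, 0]]
    - [[0, 0, 0], [0, 0, 0]]

```text
time_s: 69.35
tool_pos: [0.6024, -0.0814, 0.0105]
tool_rot: [-90.0, 0.0, 90.1]
force: [-0.7, 0.3, 0.1]
grip_width: 0.0343
```

Call:
carry_out:
  targets:
    - [[0, 0, 0], [0, 0, 0]]
    - [[0, 0, 0], [0, 0, 0]]
    - [[0, 0, 0], [0, 0, 0]]
    - [[0, 0, 0], [0, 0, 0]]
    - [[0, -25, 0], [0, 0, 0]]
    - [[0, -40, 0], [0, 0, 0]]
    - [[0, -35, 0], [0, 0, 0]]
    - [[0, 0, 0], [0, 0, 0]]
  jaw: 0.5

```text
time_s: 70.15
tool_pos: [0.6053, -0.081, 0.1147]
tool_rot: [-90.4, 0.1, 90.1]
force: [0.2, 0.3, 0.1]
grip_width: 0.0435
```

```bash
python3 - <<'E'
from h import *
for i in range(3): env.read_camera("side")
go([.4243,-.1486,.09],90)
crop("side","s40.png",(300,160,440,300),4)
E
python3 meas.py
```

```text
shift [-66.7  46.4 177. ] turn [-0.14  0.04 -0.02]
top
 cup [ 0.4227 -0.1502] 95 [392.2 237.3]
side
 block [0.678  0.0132] 80.3 193 [0.041 0.078]
 cup [ 0.6178 -0.0679] 28 [365.9 254.4]
 cup [ 0.4256 -0.1476] 208 [318.3 308.1]
[] []
```

View pics/s40.png

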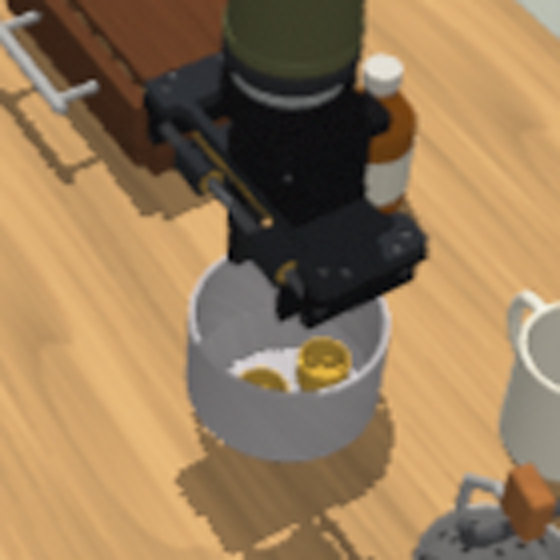

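Call:
carry_out:
  targets:
    - [[-8, 0, 22], [0, 0, 0]]
    - [[-15, 0, 40], [0, 0, 0]]
    - [[-16, 0, 42], [0, 0, 0]]
    - [[-15, 0, 40], [0, 0, 0]]
    - [[-9, 0, 24], [0, 0, 0]]
    - [[-4, 0, 9], [0, 0, 0]]
    - [[0, 20, 0], [0, 0, 0]]
    - [[0, 24, 0], [0, 0, 0]]
    - [[0, 0, 0], [0, 0, 0]]
    - [[0, 0, 0], [0, 0, 0]]
    - [[0, 0, 0], [0, 0, 0]]
  jaw: 0.65

```text
time_s: 71.75
tool_pos: [0.4277, -0.1477, 0.067]
tool_rot: [-90.0, 0.0, 90.1]
force: [0.6, 0.4, -0.1]
grip_width: 0.0567
```

Run:
```python
from h import *
o=env.get_obs();print(o["qpos"],o["tool_rot"])
go([.4243,-.1488,.006],90)
crop("side","s41.png",(260,250,380,370),5)
```

```text
[ 88.31153062   8.23781031 -75.11776682 117.05272984   9.11020343
  61.1291369   99.0253132 ] [-8.99949451e+01  9.42876114e-03  9.01111205e+01]
shift [-1.  88.   3.4] turn [-0.01  0.11 -0.01]
```

View pics/s41.png

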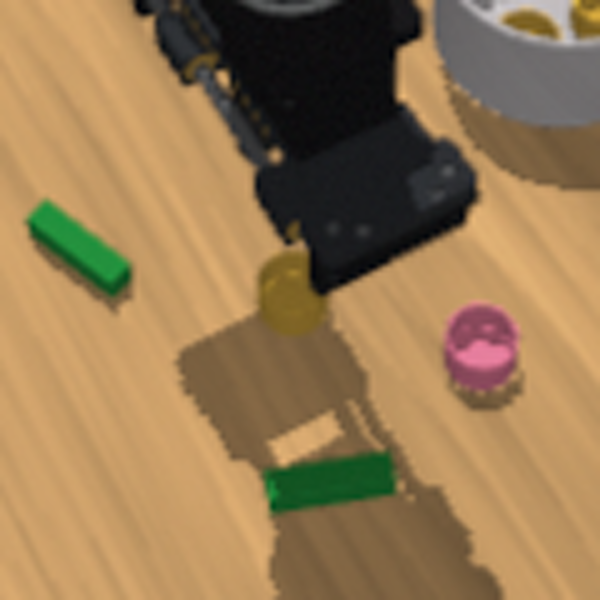

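Call:
carry_out:
  targets:
    - [[-1, 25, 3], [0, 0, 0]]
    - [[0, 30, 0], [0, 0, 0]]
    - [[0, 18, 0], [0, 0, 0]]
    - [[0, 9, 0], [0, 0, 0]]
    - [[0, 5, 0], [0, 0, 0]]
    - [[0, 0, 0], [0, 0, 0]]
    - [[0, 0, 0], [0, 0, 0]]

```text
time_s: 72.5
tool_pos: [0.4246, -0.1493, -0.02]
tool_rot: [-90.0, 0.0, 90.1]
force: [0.1, 0.3, -0.6]
grip_width: 0.0562
```

Call:
carry_out:
  targets:
    - [[0, 0, 0], [0, 0, 0]]
    - [[0, 0, 0], [0, 0, 0]]
    - [[0, 0, 0], [0, 0, 0]]
    - [[0, 0, 0], [0, 0, 0]]
    - [[0, 0, 0], [0, 0, 0]]
    - [[0, 0, 0], [0, 0, 0]]
    - [[0, -15, 0], [0, 0, 0]]
    - [[0, -35, 0], [0, 0, 0]]
    - [[0, -45, 0], [0, 0, 0]]
    - [[0, -25, 0], [0, 0, 0]]
    - [[0, 0, 0], [0, 0, 0]]
  jaw: 0
  squeeze: 15

```text
time_s: 73.6
tool_pos: [0.4263, -0.1505, 0.1019]
tool_rot: [-90.1, 0.4, 90.0]
force: [-0.4, -0.6, -0.5]
grip_width: 0.0354
```

Run:
```python
from h import *
for i in range(3): env.read_camera("side")
go([.6275,-.050,.12],90)
```

```text
shift [  99.1    4.5 -204.7] turn [-0.17  0.02  0.  ]
```

Call:
carry_out:
  targets:
    - [[10, 0, -20], [0, 0, 0]]
    - [[18, 0, -38], [0, 0, 0]]
    - [[20, 0, -41], [0, 0, 0]]
    - [[20, 0, -41], [0, 0, 0]]
    - [[17, 0, -36], [0, 0, 0]]
    - [[10, 0, -20], [0, 0, 0]]
    - [[4, 0, -9], [0, 0, 0]]
    - [[0, 0, 0], [0, 0, 0]]
    - [[0, 0, 0], [0, 0, 0]]
    - [[0, 0, 0], [0, 0, 0]]

```text
time_s: 74.75
tool_pos: [0.6261, -0.0518, 0.0986]
tool_rot: [-89.9, 0.0, 90.0]
force: [0.2, 0.0, 0.3]
grip_width: 0.0356
```

Run:
```python
from h import *
print(env.get_obs()["grip_width"])
go([.6275,-.050,.042],90)
```

```text
0.03558640199317833
shift [ 1.9 83.6 -1.6] turn [-0.15 -0.01 -0.05]
```

Call:
carry_out:
  targets:
    - [[0, 20, 0], [0, 0, 0]]
    - [[0, 25, 0], [0, 0, 0]]
    - [[0, 22, 0], [0, 0, 0]]
    - [[0, 14, 0], [0, 0, 0]]
    - [[0, 0, 0], [0, 0, 0]]
    - [[0, 0, 0], [0, 0, 0]]

```text
time_s: 75.35
tool_pos: [0.6274, -0.0509, 0.0188]
tool_rot: [-90.0, -0.0, 90.0]
force: [0.4, 0.0, -0.8]
grip_width: 0.0354
```

Call:
carry_out:
  targets:
    - [[0, 0, 0], [0, 0, 0]]
    - [[0, 0, 0], [0, 0, 0]]
    - [[0, 0, 0], [0, 0, 0]]
    - [[0, 0, 0], [0, 0, 0]]
    - [[0, -25, 0], [0, 0, 0]]
    - [[0, -40, 0], [0, 0, 0]]
    - [[0, -45, 0], [0, 0, 0]]
    - [[0, -45, 0], [0, 0, 0]]
    - [[0, 0, 40], [0, 0, 0]]
    - [[0, 0, 45], [0, 0, 0]]
    - [[0, 0, 45], [0, 0, 0]]
    - [[0, 0, 0], [0, 0, 0]]
  jaw: 0.48

```text
time_s: 76.55
tool_pos: [0.4942, -0.0552, 0.173]
tool_rot: [-89.7, 0.7, 89.6]
force: [-0.3, 0.4, -0.5]
grip_width: 0.0419
```

Run:
```python
from h import *
for i in range(3): env.read_camera("side")
crop("side","s42.png",(280,110,480,360),2.4)
crop("top","t42.png",(220,90,480,270),3)
```

```text
(no output)
```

View pics/s42.png

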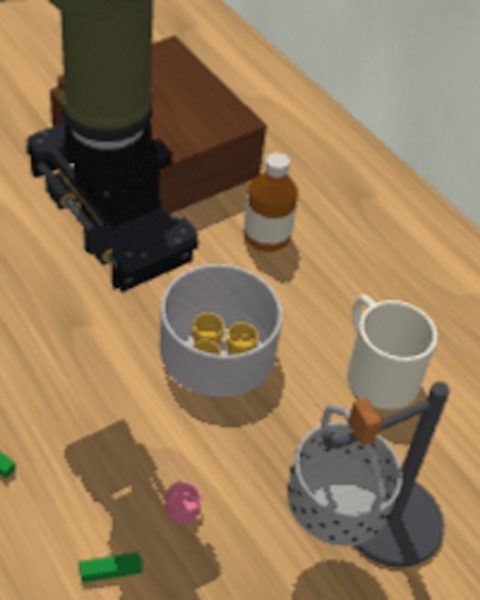

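View pics/t42.png

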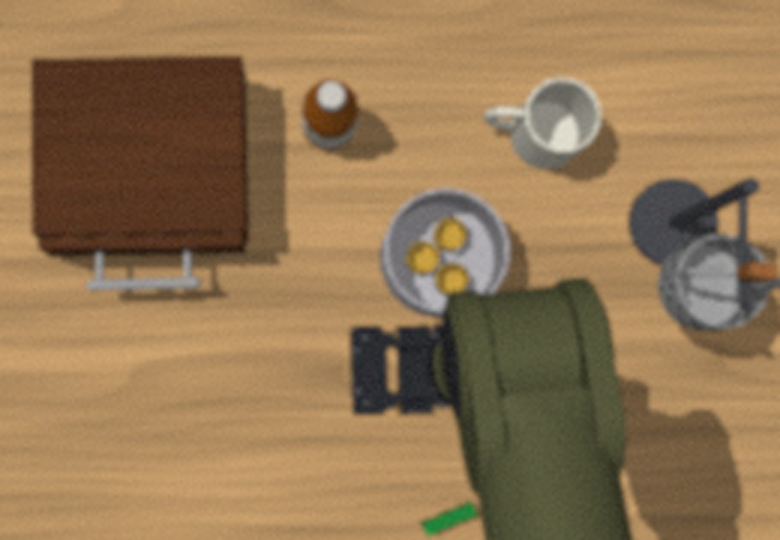

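Run:
```python
from h import *
o=env.get_obs();print(o["time_s"],o["force"],np.abs(o["joint_velocities"]).max())
print(env.sign_off())
```

```text
76.8 [0.97514637 0.53035594 0.32665626] 1.309203317116046
the job is handed in; nothing more can be done
None
```

I finished every step and handed the job in at about 77 s of the 210 s allowed. No verdict was reported.

- **Strainer:** it hangs by its bail on the hook, let go of. It was still there in the last side picture.
- **Blocks:** I pulled the drawer open, put all three graphite blocks in, and pushed it until it met its stop at about 10 N. In the last top picture the drawer looks shut.
- **Cups:** all three brass cups lie in the tin, which stands upright.
- **Left alone:** the green bars and the pink cup were not touched. The mug and oil bottle look unmoved; the jar was not in the last pictures, and the arm never came near it.

Two things went wrong or disagreed on the way:

- **First pull on the drawer:** the fingers closed above the handle and the pull missed. A touch on the table showed the real fingertips sit about 27 mm above the reported tool position, so I corrected every later height by that amount.
- **Strainer grip:** the same error means I must have held the strainer by only the top few millimetres of its tab, but the grip held.

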